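# Lay out the carving gouges on the bench rack, in order from the knob

## Task

Move the four carving gouges from the dark stand to the empty pale rack, keeping their order as counted from the brass knob: the gouge nearest the knob on the stand goes in the notch nearest the knob on the rack, and so on, one to a notch. The knobs are at opposite ends, so the row comes out reversed from left to right. Lay each gouge across both rails with its handle centred on them, and set it down gently rather than dropping it.

Things in the scene. Friction and masses are not known exactly. Their poses are not given: they have to be found in the camera images.
- gouge_red_center (a point): Carving gouge with a red eight-sided handle, lying on a flat, 50 to 110 g. Handle 22 mm across flats, two of them upright at its sides, 112 mm long. Steel blade 8 mm wide, tip 117 mm ahead (+x), butt 61 mm behind. Point: on the handle's axis near its middle and balance point, the place to grip; x along the tool, z up. At the start it lies in the rest with a tab of its colour, 46 mm above the table.
- gouge_blue_center (a point): Carving gouge with a blue eight-sided handle, lying on a flat, 50 to 110 g. Handle 22 mm across flats, two of them upright at its sides, 112 mm long. Steel blade 11 mm wide, tip 117 mm ahead (+x), butt 61 mm behind. Point: on the handle's axis near its middle and balance point, the place to grip; x along the tool, z up. At the start it lies in the rest with a tab of its colour, 46 mm above the table.
- gouge_yellow_center (a point): Carving gouge with a yellow eight-sided handle, lying on a flat, 50 to 110 g. Handle 22 mm across flats, two of them upright at its sides, 112 mm long. Steel blade 14 mm wide, tip 117 mm ahead (+x), butt 61 mm behind. Point: on the handle's axis near its middle and balance point, the place to grip; x along the tool, z up. At the start it lies in the rest with a tab of its colour, 46 mm above the table.
- gouge_green_center (a point): Carving gouge with a green eight-sided handle, lying on a flat, 50 to 110 g. Handle 22 mm across flats, two of them upright at its sides, 112 mm long. Steel blade 18 mm wide, tip 117 mm ahead (+x), butt 61 mm behind. Point: on the handle's axis near its middle and balance point, the place to grip; x along the tool, z up. At the start it lies in the rest with a tab of its colour, 46 mm above the table.
- rest_red: Fixed brown wooden rest on the dark stand with a red tab (16 by 46 mm, at x = -65 mm, robot side): the place of the red gouge. Plate 110 (x) by 52 mm (y), two saddles 12 mm thick at x = -38 and +38 mm with a 38 mm wide notch, its floor 25 mm and lips 35 mm above the origin. Origin: centre of its underside, 10 mm above the table; x along the gouge, y along the row, z up.
- rest_blue: Fixed brown wooden rest on the dark stand with a blue tab (16 by 46 mm, at x = -65 mm, robot side): the place of the blue gouge. Plate 110 (x) by 52 mm (y), two saddles 12 mm thick at x = -38 and +38 mm with a 38 mm wide notch, its floor 25 mm and lips 35 mm above the origin. Origin: centre of its underside, 10 mm above the table; x along the gouge, y along the row, z up.
- rest_yellow: Fixed brown wooden rest on the dark stand with a yellow tab (16 by 46 mm, at x = -65 mm, robot side): the place of the yellow gouge. Plate 110 (x) by 52 mm (y), two saddles 12 mm thick at x = -38 and +38 mm with a 38 mm wide notch, its floor 25 mm and lips 35 mm above the origin. Origin: centre of its underside, 10 mm above the table; x along the gouge, y along the row, z up.
- rest_green: Fixed brown wooden rest on the dark stand with a green tab (16 by 46 mm, at x = -65 mm, robot side): the place of the green gouge. Plate 110 (x) by 52 mm (y), two saddles 12 mm thick at x = -38 and +38 mm with a 38 mm wide notch, its floor 25 mm and lips 35 mm above the origin. Origin: centre of its underside, 10 mm above the table; x along the gouge, y along the row, z up.
- stand: Fixed dark wooden stand, board 150 (x) by 284 (y) by 10 mm. The four rests with coloured tabs stand on it in any order at y = +96, +32, -32, -96 mm. A brass knob on a block (24 mm wide, 70 mm high in all) marks its +y end, at x = -63, y = +129 mm. Origin: centre of its underside, on the table; x away from the robot, y along the row towards the knob, z up.
- rack: Fixed pale rack, board 150 (x) by 284 (y) by 10 mm, empty. Two 12 mm rails along y at x = -38, +38 mm, each with 38 mm wide notches at y = +96, +32, -32, -96 mm, floors 35, teeth 45 mm above the table. A gouge lies along x across both, grip point at x = 0, 46 mm up. Brass knob on a block (70 mm high) at x = -63, y = -129 mm. Origin: centre of underside, on the table; x away from the robot, z up.
Things that resemble listed ones, but are neither listed nor needed, are in the scene too. Of the things shaped like the part that bears gouge_yellow_center, the yellow one is meant.

How it is judged:
By the outcome, as a careful person would: the job done as asked, in the order asked, and still so for the second after the job is handed in, with the robot touching nothing.
It also fails if it takes over 109 s, if anything falls off the work surface, if the arm or the gripper's body presses on something with over 40 N, if the wrist force passes 120 N, or if a joint passes its speed limit or range.

## Robot

A 7-joint arm with a two-finger parallel gripper is mounted at the origin on the work surface. World frame = base frame: x ahead of the robot, y to its left, z up, the work surface at z = 0. Lengths are in m, angles in rad, forces in N, time in s.
With the tool pointing down it reaches from about 0.4 to 0.75 m from the base axis. Payload 19.5 kg.
Tool frame: the origin (TCP) lies at the very end of the fingers, on their centre line; the grasp point (between the pads) lies 19 mm behind it; z points along the fingers, y is the direction in which the jaws open and shut (so a half turn about z gives the same grasp; the last joint's range is limited). The gripper opens to 85 mm and grips with 20 to 120 N. Pads are 22 mm wide; open, the fingers measure 114 mm over their backs; the gripper's body (76 mm by 85 mm) begins 54 mm behind the grasp point. The pads swing forward as they close: fully open they stand 13 mm farther back than shut.
Start: joints at [1.191, 0.707, -0.028, 1.485, 0.022, 0.951, -0.075], TCP at [0.191, -0.542, 0.231] pointing down, gripper open.
Joint ranges: [-2.71, 2.71], [-0.32, 2.16], [-1.57, 1.52], [0, 2.45], [-1.46, 4.6], [0, 2.02], [-2.83, 2.83]. Speed limits (rad/s): [1.89, 1.89, 2.57, 2.57, 3.01, 3.01, 3.01].

## Interface

Orientations are given as a 3x3 rotation matrix whose columns are the frame's x, y, z axes.
In Python, from plant import bot gives the robot as it stands.
- The arm moves only by the tool play_rows, never from a script. Its argument "moves" is a list of rows, each an object with "jaw": the opening, from 0 (shut) to 1 (fully open); "delta_pos": the shift along the tool's x, y, z in mm, a list of three; "twist": the turn, a rotation vector about the tool's x, y, z in rad, a list of three. A call has 1 to 20 rows; each row shifts and turns the commanded pose from where the row before left it, along the tool's axes as they then stand; what a row does not reach is not made up. A row lasts 1/10 s, in which the tool goes at most 50 mm and 8.59 degrees, less where a joint would pass 70% of its speed; a pose out of reach is approached as far as the arm can. A call is refused whole if a number of a shift passes 50 or a number of a turn 0.15, either way. A call with a gripper value outside its range is refused whole. The fingers move at their own pace and stop on an object; the grip force is fixed at half the most. Time passes only in rows, so rows that do not move let the fingers close. It gives the time, the measured TCP pose, the force and the opening at its end, in the units of the state.
- bot.state(): the state, without advancing time (a new reading comes with each control period).
- bot.capture(name): name is "scene" or "top" or "wrist"; returns (picture, depth): 420x560x3 uint8, red, green, blue; 420x560 float32, m along the optical axis (not along the pixel's ray), 0 where there is no reading.
- bot.camera_info(name): a dict with "intrinsics" (3x3 intrinsics, pixels), "extrinsics" (4x4, takes a point from camera to world coordinates). Camera axes: x right, y down, z forward; pixel columns grow to the right and rows downward; lengths in m; the calibration is good to about 2 mm. The wrist camera is an equidistant fisheye: a pixel r from the principal point sees the ray r / f radians off the axis. A picture is of the moment at which its call begins: read the wrist's pose just before it. camera_info takes no time and is no camera call; for the wrist camera it gives the pose at the moment of the call.
- bot.hand_in(): hands the job in, once; it reports no verdict.
The state is a dict: "time": time; "joint_pos": joint angles; "joint_velocities": joint speeds; "tau": joint torques, N m; "ee_pos": TCP position; "eef_rot": TCP orientation; "ft_force": force on the tool from outside, world axes, zero at the start; "ft_torque": the same for the moment, N m; "gripper_width": finger opening in m.
Only numpy, scipy, OpenCV 4.12 (cv2) and the standard library are available. Lean on these libraries where they do the work, as an engineer would, in place of code of your own. Each camera call takes 0.05 s, during which the arm holds its last target.

## Working session

There is one attempt and no reset: what is moved stays moved. The work goes in short steps, Python scripts to look and compute and a tool call to move; the robot and the scene stay as the last step left them, time stands still between calls to the robot, and variables do not carry over. Pictures are saved under pics/ and viewed, and the job is handed in when it is done.

Besides the shell and the picture viewer there is one more tool, called after ">>>" as a command line: name --argument value ..., lists and objects as JSON in quotes. play_rows: Moves the arm, as the interface text tells. Its arguments: {"type":"object","properties":{"moves":{"type":"array","items":{"type":"object","properties":{"jaw":{"type":"number"},"delta_pos":{"type":"array","items":{"type":"number"}},"twist":{"type":"array","items":{"type":"number"}}}}}},"required":["moves"]}

```bash
ls; mkdir -p pics; python3 - <<'E'
from plant import bot
import cv2,numpy as np
s=bot.state()
print(s['time'],s['ee_pos'],s['eef_rot'],s['gripper_width'])
for n in ['scene','top','wrist']:
    p,d=bot.capture(n); i=bot.camera_info(n)
    print(n,np.round(i['intrinsics'],1).tolist(),np.round(i['extrinsics'],3).tolist(),(d>0).mean())
    cv2.imwrite(f'pics/{n}0.png',p[:,:,::-1]); np.savez(f'{n}0.npz',p=p,d=d,K=i['intrinsics'],E=i['extrinsics'])
E
```

```text
pics
0.0 [ 0.19047589 -0.54227388  0.23083502] [[ 9.43483009e-01  3.31420665e-01 -3.93290413e-04]
 [ 3.31420897e-01 -9.43482464e-01  1.01416219e-03]
 [-3.49483009e-05 -1.08718946e-03 -9.99999408e-01]] 0.08545323535809222
scene [[426.8, 0.0, 286.2], [0.0, 426.8, 209.2], [0.0, 0.0, 1.0]] [[-0.684, 0.516, -0.516, 1.095], [0.729, 0.502, -0.465, 0.377], [0.019, -0.694, -0.72, 0.862], [0.0, 0.0, 0.0, 1.0]] 0.9962287414965987
top [[473.0, 0.0, 288.3], [0.0, 473.0, 211.7], [0.0, 0.0, 1.0]] [[0.028, -0.991, 0.132, 0.372], [-0.999, -0.024, 0.027, -0.152], [-0.024, -0.133, -0.991, 1.258], [0.0, 0.0, 0.0, 1.0]] 0.9960459183673469
wrist [[325.2, 0.0, 276.2], [0.0, 325.2, 215.7], [0.0, 0.0, 1.0]] [[0.332, -0.904, -0.268, 0.26], [-0.943, -0.319, -0.094, -0.518], [-0.0, 0.284, -0.959, 0.372], [0.0, 0.0, 0.0, 1.0]] 0.9942559523809524
```

View pics/scene0.png

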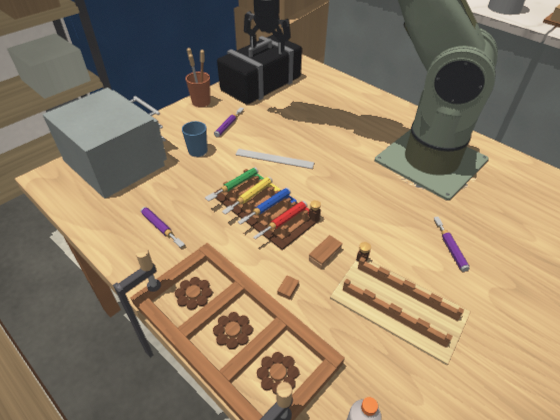

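View pics/top0.png

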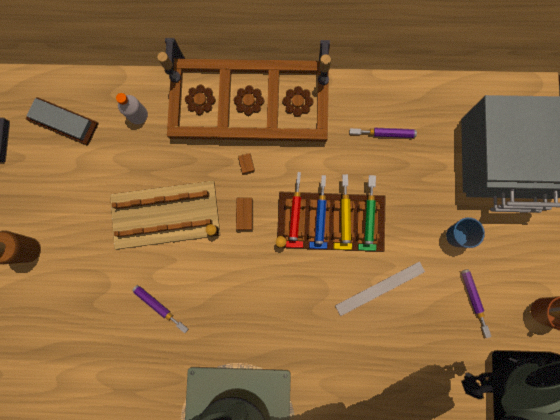

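View pics/wrist0.png

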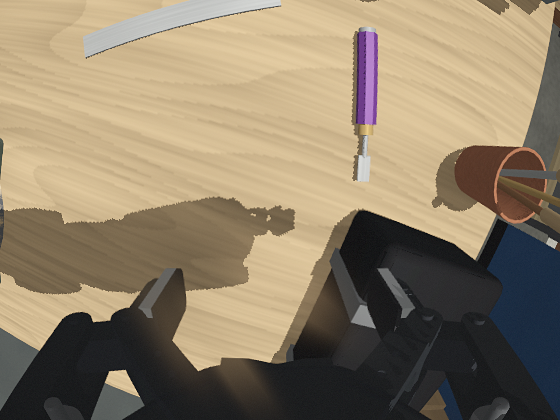

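The scene and top views show the dark stand (top px 278–385, 192–250). From its knob at (281,241) the order is red, blue, yellow, green. The empty pale rack is at (110–220, 182–248), with its knob at (211,230). The purple gouges are decoys. I'll enlarge both.

```bash
python3 - <<'E'
import cv2,numpy as np
p=cv2.imread('pics/top0.png')
a=cv2.resize(p[165:260,265:395],None,fx=6,fy=6,interpolation=cv2.INTER_CUBIC)
b=cv2.resize(p[175:255,100:230],None,fx=6,fy=6,interpolation=cv2.INTER_CUBIC)
cv2.imwrite('pics/cs.png',a);cv2.imwrite('pics/cr.png',b)
E
```

```text
(no output)
```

View pics/cs.png

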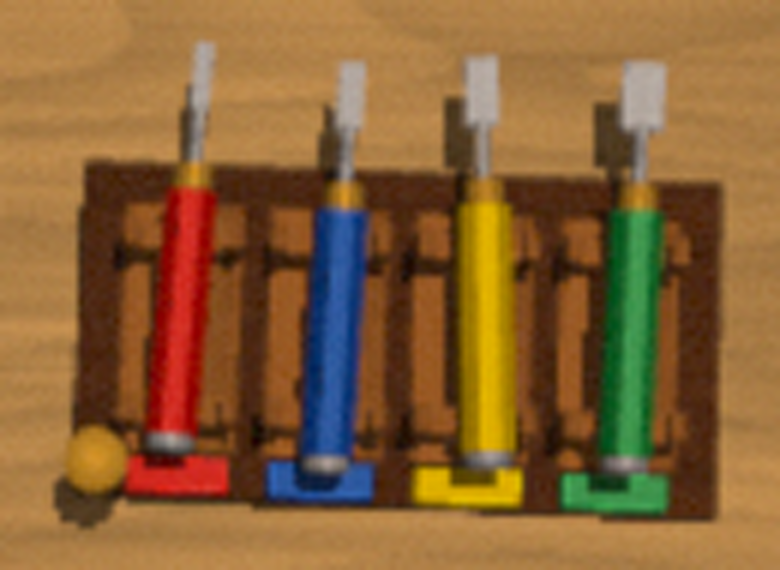

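View pics/cr.png

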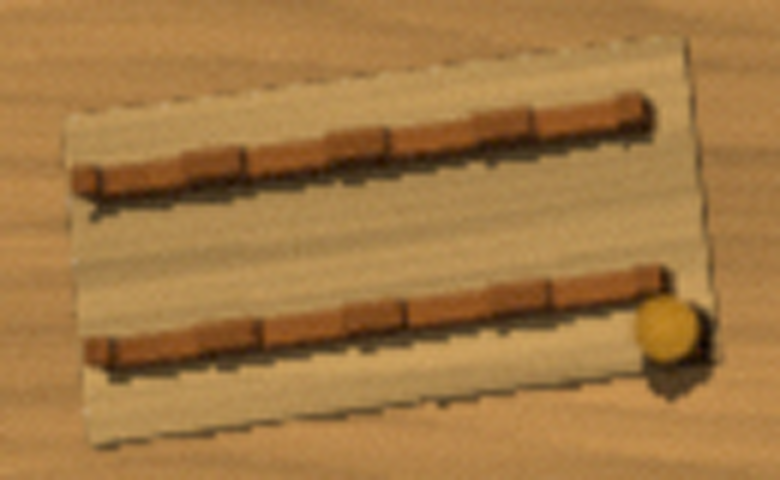

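```bash
cat > h.py <<'E'
import numpy as np,cv2
def cloud(f):
    o=np.load(f); p,d,K,E=o['p'],o['d'],o['K'],o['E']
    v,u=np.mgrid[:420,:560]
    c=np.stack([(u-K[0,2])/K[0,0]*d,(v-K[1,2])/K[1,1]*d,d],-1)
    return p,d,K,E,c@E[:3,:3].T+E[:3,3]
def ray(K,E,u,v,z):
    r=E[:3,:3]@np.array([(u-K[0,2])/K[0,0],(v-K[1,2])/K[1,1],1]); t=(z-E[2,3])/r[2]; return E[:3,3]+t*r
HUE={'red':(0,6),'blue':(100,125),'yellow':(23,34),'green':(50,80),'brass':(17,24)}
def mask(p,c,s=140):
    h=cv2.cvtColor(p,cv2.COLOR_RGB2HSV); a,b=HUE[c]
    m=(h[...,0]>=a)&(h[...,0]<=b)&(h[...,1]>s)&(h[...,2]>60)
    if c=='red': m|=(h[...,0]>175)&(h[...,1]>s)&(h[...,2]>60)
    return m
E
python3 - <<'E'
from h import *
for f,roi in (('top0.npz',(265,165,395,260)),('scene0.npz',(200,160,330,250))):
    p,d,K,E,W=cloud(f); R=np.zeros((420,560),bool); R[roi[1]:roi[3],roi[0]:roi[2]]=1
    print(f,'table z',np.median(W[300:310,230:260,2]) if 'top' in f else '')
    for c in ['red','blue','yellow','green']:
        m0=mask(p,c)&R; m=m0&(W[...,2]>.036); q=W[m]; 
        n,l,st,ce=cv2.connectedComponentsWithStats(m.astype(np.uint8)); k=1+st[1:,4].argmax(); q=W[l==k]
        z=np.percentile(q[:,2],[50,90,97]); ct=q[:,:2].mean(0)
        w,V=np.linalg.eigh(np.cov(q[:,:2].T)); a=V[:,1]*np.sign(V[0,1])
        s=(q[:,:2]-ct)@a; t=(q[:,:2]-ct)@V[:,0]
        mid=ct+a*(s.max()+s.min())/2
        # box on plane z=.05
        (bx,by),(w1,h1),an=cv2.minAreaRect(np.argwhere(l==k)[:,::-1].astype(np.float32))
        print(c,len(q),'z',z.round(3),'mid',mid.round(4),'yaw',np.degrees(np.arctan2(a[1],a[0])).round(1),'len',np.ptp(s).round(3),'wid',np.ptp(t).round(3),'rectray',ray(K,E,bx,by,.055).round(4))
        if 'top' in f:
            mt=m0&(W[...,2]<.03); print('   tab',W[mt].mean(0).round(4),mt.sum())
E
```

```text
top0.npz table z -0.0003326745385894281
red 331 z [0.055 0.059 0.06 ] mid [ 0.4736 -0.1332] yaw -2.5 len 0.201 wid 0.034 rectray [ 0.521  -0.1357  0.055 ]
   tab [ 0.4596 -0.1357  0.016 ] 130
blue 313 z [0.055 0.059 0.06 ] mid [ 0.4673 -0.1971] yaw -3.9 len 0.196 wid 0.051 rectray [ 0.5129 -0.2008  0.055 ]
   tab [ 0.4505 -0.1974  0.0166] 89
yellow 329 z [0.055 0.059 0.06 ] mid [ 0.4694 -0.2636] yaw -1.6 len 0.201 wid 0.123 rectray [ 0.5175 -0.265   0.055 ]
   tab [ 0.452  -0.2657  0.0168] 114
green 322 z [0.055 0.059 0.061] mid [ 0.4532 -0.3107] yaw -13.4 len 0.232 wid 0.158 rectray [ 0.5162 -0.3263  0.055 ]
   tab [ 0.4498 -0.3245  0.018 ] 83
scene0.npz table z 
red 318 z [0.055 0.058 0.06 ] mid [0.8269 0.0362] yaw 28.3 len 0.796 wid 0.213 rectray [ 0.5251 -0.1285  0.055 ]
blue 243 z [0.055 0.058 0.059] mid [ 0.5147 -0.194 ] yaw -2.6 len 0.105 wid 0.032 rectray [ 0.5151 -0.1936  0.055 ]
yellow 228 z [0.055 0.058 0.059] mid [0.805  0.0308] yaw 45.1 len 0.9 wid 0.08 rectray [ 0.5194 -0.2576  0.055 ]Traceback (most recent call last):
  File "<stdin>", line 7, in <module>
ValueError: attempt to get argmax of an empty sequence
```

```bash
cat >> h.py <<'E'
def comp(m):
    n,l,st,ce=cv2.connectedComponentsWithStats(m.astype(np.uint8)); return l==1+st[1:,4].argmax()
E
python3 - <<'E'
from h import *
for f,roi in (('top0.npz',(265,165,395,260)),('scene0.npz',(200,160,330,250))):
    p,d,K,E,W=cloud(f); R=np.zeros((420,560),bool); R[roi[1]:roi[3],roi[0]:roi[2]]=1; R&=(d>0)
    for c in ['red','blue','yellow','green']:
        m0=mask(p,c,110)&R
        if not m0.any(): continue
        m=comp(m0&(W[...,2]>.036)&(W[...,2]<.08)); 
        q=np.array([ray(K,E,u,v,.055) for v,u in np.argwhere(m)])[:,:2]
        L=cv2.fitLine(q.astype(np.float32),cv2.DIST_HUBER,0,.001,.001).ravel(); a=L[:2]*np.sign(L[0])
        s=(q-L[2:])@a; mid=L[2:]+a*(np.percentile(s,1)+np.percentile(s,99))/2
        t=W[m0&(W[...,2]>.005)&(W[...,2]<.03)]
        print(f[:3],c,m.sum(),'mid',mid.round(4),'yaw',np.degrees(np.arctan2(a[1],a[0])).round(1),'len',(np.ptp(s)).round(3),'tab',t.mean(0).round(4) if len(t) else 0)
p,d,K,E,W=cloud('top0.npz'); ok=d>0; hsv=cv2.cvtColor(p,cv2.COLOR_RGB2HSV)
def rect(m,z):
    q=np.array([ray(K,E,u,v,z)[:2] for v,u in np.argwhere(m)]).astype(np.float32)
    r=cv2.minAreaRect(q); return r,q
def R_(a,b,c,e):
    R=np.zeros((420,560),bool);R[b:e,a:c]=1;return R&ok
Z=W[...,2]
rk=R_(100,175,230,255); sd=R_(270,185,395,255)
for nm,R in(('rack',rk),('stand',sd)):
    m=comp(R&(Z>.006)&(Z<.075)); r,q=rect(m&(Z<.02),.01); print(nm,'board',np.round(r[0],4),np.round(r[1],3),r[2])
    k=R&(Z>.0615)&(Z<.075); print('knob',W[k].mean(0).round(4),k.sum())
m=rk&(Z>.028)&(Z<.05)
n,l,st,ce=cv2.connectedComponentsWithStats(m.astype(np.uint8))
for i in range(1,n):
    if st[i,4]>60:
        r,q=rect(l==i,.038); L=cv2.fitLine(q,cv2.DIST_HUBER,0,.001,.001).ravel(); print('rail',np.round(r[0],4),np.round(r[1],3),r[2],'lineyaw',np.degrees(np.arctan2(-L[0],L[1])),st[i])
E
```

```text
top red 331 mid [ 0.5209 -0.1353] yaw -3.1 len 0.106 tab [ 0.4611 -0.1368  0.0161]
top blue 334 mid [ 0.5131 -0.2007] yaw -2.9 len 0.104 tab [ 0.4523 -0.1968  0.0164]
top yellow 328 mid [ 0.5179 -0.2652] yaw 1.5 len 0.103 tab [ 0.4517 -0.2676  0.0165]
top green 331 mid [ 0.5165 -0.3265] yaw -3.0 len 0.104 tab [ 0.4499 -0.3252  0.0172]
sce red 318 mid [ 0.5239 -0.1273] yaw -2.4 len 0.114 tab [ 0.4763 -0.1502  0.0151]
sce blue 260 mid [ 0.5144 -0.1931] yaw -1.8 len 0.111 tab [ 0.452  -0.1877  0.0178]
sce yellow 229 mid [ 0.5178 -0.2578] yaw 3.1 len 0.112 tab [ 0.454  -0.2638  0.0176]
sce green 209 mid [ 0.5174 -0.3188] yaw -2.6 len 0.108 tab [ 0.4486 -0.3163  0.0189]
rack board [0.523  0.2146] [0.154 0.285] 9.706989288330078
knob [0.4823 0.0782 0.0655] 85
stand board [ 0.5207 -0.2307] [0.283 0.162] 89.16695404052734
knob [ 0.4631 -0.1156  0.0651] 97
rail [0.5614 0.221 ] [0.016 0.255] 9.035426139831543 lineyaw -171.07404 [112 190  97  18 505]
rail [0.4863 0.2105] [0.015 0.254] 8.688091278076172 lineyaw -170.98024 [114 219  97  17 496]
```

>>> play_rows --moves '[{"jaw": 0.6,"delta_pos": [0,0,-5],"twist": [0,0,0.0844]},{"jaw": 0.6,"delta_pos": [0,0,-5],"twist": [0,0,0.0844]},{"jaw": 0.6,"delta_pos": [0,0,-5],"twist": [0,0,0.0844]},{"jaw": 0.6,"delta_pos": [0,0,-5],"twist": [0,0,0.0844]},{"jaw": 0.6,"delta_pos": [26,-31,0]},{"jaw": 0.6,"delta_pos": [26,-31,0]},{"jaw": 0.6,"delta_pos": [26,-31,0]},{"jaw": 0.6,"delta_pos": [26,-31,0]},{"jaw": 0.6,"delta_pos": [26,-31,0]},{"jaw": 0.6,"delta_pos": [26,-31,0]},{"jaw": 0.6,"delta_pos": [26,-31,0]},{"jaw": 0.6,"delta_pos": [26,-31,0]},{"jaw": 0.6,"delta_pos": [26,-31,0]},{"jaw": 0.6,"delta_pos": [26,-31,0]},{"jaw": 0.6},{"jaw": 0.6},{"jaw": 0.6}]'

```text
schema error: expected keys jaw, delta_pos, twist
```

```bash
cat > cap.py <<'E'
import sys
from plant import bot
import cv2,numpy as np
n,t=sys.argv[1:3]
s=bot.state(); i=bot.camera_info(n); p,d=bot.capture(n)
cv2.imwrite(f'pics/{t}.png',p[:,:,::-1]); np.savez(f'{t}.npz',p=p,d=d,K=i['intrinsics'],E=i['extrinsics'])
R=s['eef_rot']; print(s['time'],s['ee_pos'].round(4),'yaw',np.degrees(np.arctan2(R[1,0],R[0,0])).round(2),'tilt',R[:2,2].round(4),'w',s['gripper_width'],s['ft_force'].round(2),s['joint_pos'].round(2))
E
python3 cap.py wrist w1
```

```text
0.15 [ 0.1905 -0.5423  0.231 ] yaw 19.35 tilt [-0.0003  0.0007] w 0.08537295965375365 [0.33 0.68 0.61] [ 1.19  0.71 -0.03  1.48  0.02  0.95 -0.08]
```

View pics/w1.png

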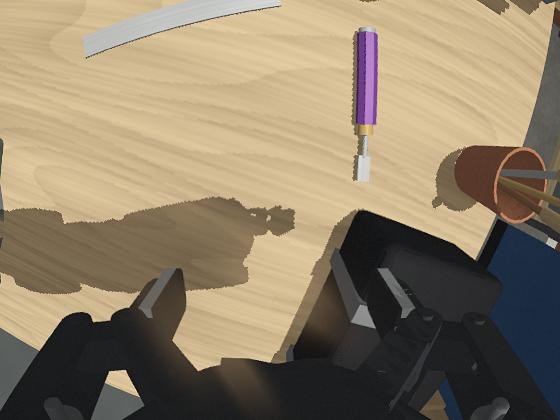

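>>> play_rows --moves '[{"jaw": 0.6,"delta_pos": [0,0,-5],"twist": [0,0,0.0844]},{"jaw": 0.6,"delta_pos": [0,0,-5],"twist": [0,0,0.0844]},{"jaw": 0.6,"delta_pos": [0,0,-5],"twist": [0,0,0.0844]},{"jaw": 0.6,"delta_pos": [0,0,-5],"twist": [0,0,0.0844]},{"jaw": 0.6,"delta_pos": [26,-31,0],"twist": [0,0,0]},{"jaw": 0.6,"delta_pos": [26,-31,0],"twist": [0,0,0]},{"jaw": 0.6,"delta_pos": [26,-31,0],"twist": [0,0,0]},{"jaw": 0.6,"delta_pos": [26,-31,0],"twist": [0,0,0]},{"jaw": 0.6,"delta_pos": [26,-31,0],"twist": [0,0,0]},{"jaw": 0.6,"delta_pos": [26,-31,0],"twist": [0,0,0]},{"jaw": 0.6,"delta_pos": [26,-31,0],"twist": [0,0,0]},{"jaw": 0.6,"delta_pos": [26,-31,0],"twist": [0,0,0]},{"jaw": 0.6,"delta_pos": [26,-31,0],"twist": [0,0,0]},{"jaw": 0.6,"delta_pos": [26,-31,0],"twist": [0,0,0]},{"jaw": 0.6,"delta_pos": [0,0,0],"twist": [0,0,0]},{"jaw": 0.6,"delta_pos": [0,0,0],"twist": [0,0,0]}]'

```text
time: 1.8
ee_pos: [0.4506, -0.232, 0.2511]
eef_rot: [[1.0, 0.002, -0.0], [0.002, -1.0, 0.0], [-0.0, -0.0, -1.0]]
ft_force: [-1.4, -0.1, -0.1]
gripper_width: 0.0512
```

```bash
python3 cap.py wrist w1
```

```text
1.8 [ 0.4506 -0.232   0.2511] yaw 0.09 tilt [-0.0004  0.0001] w 0.051231926913014404 [-1.42 -0.15 -0.11] [ 0.34  0.58  0.13  1.7  -0.1   0.86 -1.06]
```

View pics/w1.png

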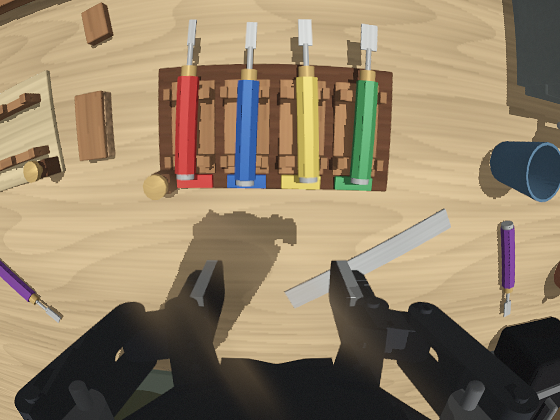

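```bash
cat >> h.py <<'E'
def rayf(K,E,u,v,z):
    x,y=u-K[0,2],v-K[1,2]; r=np.hypot(x,y); th=r/K[0,0]
    c=np.array([np.sin(th)*x/max(r,1e-9),np.sin(th)*y/max(r,1e-9),np.cos(th)])
    w=E[:3,:3]@c; return E[:3,3]+(z-E[2,3])/w[2]*w
def cloudf(f):
    o=np.load(f); p,d,K,E=o['p'],o['d'],o['K'],o['E']
    v,u=np.mgrid[:420,:560]; x,y=u-K[0,2],v-K[1,2]; r=np.hypot(x,y)+1e-9; th=r/K[0,0]
    c=np.stack([np.tan(th)*x/r*d,np.tan(th)*y/r*d,d],-1)
    return p,d,K,E,c@E[:3,:3].T+E[:3,3]
def handle(f,c,roi,fish,z=.046,zmin=.036,zmax=.08):
    p,d,K,E,W=(cloudf if fish else cloud)(f); R=np.zeros((420,560),bool); R[roi[1]:roi[3],roi[0]:roi[2]]=1; R&=d>0
    m=comp(mask(p,c,100)&R&(W[...,2]>zmin)&(W[...,2]<zmax))
    rf=rayf if fish else ray
    q=np.array([rf(K,E,u,v,z) for v,u in np.argwhere(m)])[:,:2]
    L=cv2.fitLine(q.astype(np.float32),cv2.DIST_HUBER,0,.001,.001).ravel(); a=L[:2]*np.sign(L[0])
    s=(q-L[2:])@a; lo,hi=np.percentile(s,[1,99]); lat=(q-L[2:])@[-a[1],a[0]]
    return L[2:]+a*(lo+hi)/2, np.degrees(np.arctan2(a[1],a[0])), hi-lo, np.percentile(W[m][:,2],[50,95]), np.ptp(np.percentile(lat,[2,98]))
E
python3 - <<'E'
from h import *
for f,roi,fi in (('top0.npz',(265,165,395,260),0),('scene0.npz',(200,160,330,250),0),('w1.npz',(150,15,400,200),1)):
    for c in ['red','blue','yellow','green']:
        try: r=handle(f,c,roi,fi); print(f,c,*[np.round(x,4) for x in r])
        except Exception as e: print(f,c,e)
# wrist axis ends
p,d,K,E,W=cloudf('w1.npz')
for n,(b,t) in dict(red=((184,183),(194,20)),blue=((245,185),(251,23)),yellow=((306,184),(305,19)),green=((358,182),(370,24))).items():
    B=rayf(K,E,*b,.046)[:2];T=rayf(K,E,*t,.046)[:2]; a=(T-B)/np.linalg.norm(T-B); print(n,'len',np.linalg.norm(T-B).round(4),'grip',(B+.061*a).round(4),'fromtip',(T-.117*a).round(4),'yaw',np.degrees(np.arctan2(a[1],a[0])).round(1))
E
```

```text
top0.npz red [ 0.5217 -0.1351] -3.1239 0.1038 [0.0553 0.06  ] 0.0202
top0.npz blue [ 0.5146 -0.2011] -3.0569 0.1039 [0.0552 0.0597] 0.0203
top0.npz yellow [ 0.519  -0.2661] 1.5154 0.1037 [0.0552 0.0593] 0.0193
top0.npz green [ 0.5176 -0.3278] -3.0413 0.1032 [0.055  0.0601] 0.0199
scene0.npz red [ 0.517  -0.1329] -1.2248 0.1096 [0.0546 0.059 ] 0.0281
scene0.npz blue [ 0.5079 -0.1996] -2.3727 0.1045 [0.0547 0.059 ] 0.0257
scene0.npz yellow [ 0.5114 -0.2649] 3.0764 0.1072 [0.0551 0.0588] 0.0245
scene0.npz green [ 0.511  -0.3268] -2.7967 0.1049 [0.0548 0.0586] 0.0245
w1.npz red [ 0.523  -0.1338] -3.2307 0.1057 [0.0543 0.0568] 0.0233
w1.npz blue [ 0.5153 -0.1994] -2.5386 0.1059 [0.0548 0.0568] 0.0213
w1.npz yellow [ 0.5195 -0.2642] 1.8463 0.1065 [0.0547 0.0569] 0.0217
w1.npz green [ 0.5186 -0.325 ] 0.568 0.1055 [0.0541 0.0568] 0.0248
red len 0.1824 grip [ 0.5197 -0.1334] fromtip [ 0.5241 -0.1337] yaw -4.3
blue len 0.1774 grip [ 0.5169 -0.1999] fromtip [ 0.5163 -0.1998] yaw -2.2
yellow len 0.181 grip [ 0.5182 -0.263 ] fromtip [ 0.5212 -0.263 ] yaw 0.8
green len 0.178 grip [ 0.5212 -0.3255] fromtip [ 0.5211 -0.3255] yaw -3.4
```

```bash
python3 - <<'E'
import cv2
p=cv2.imread('pics/w1.png')
cv2.imwrite('pics/w1c.png',cv2.resize(p[10:200,145:400],None,fx=3,fy=3,interpolation=cv2.INTER_CUBIC))
E
```

```text
(no output)
```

View pics/w1c.png

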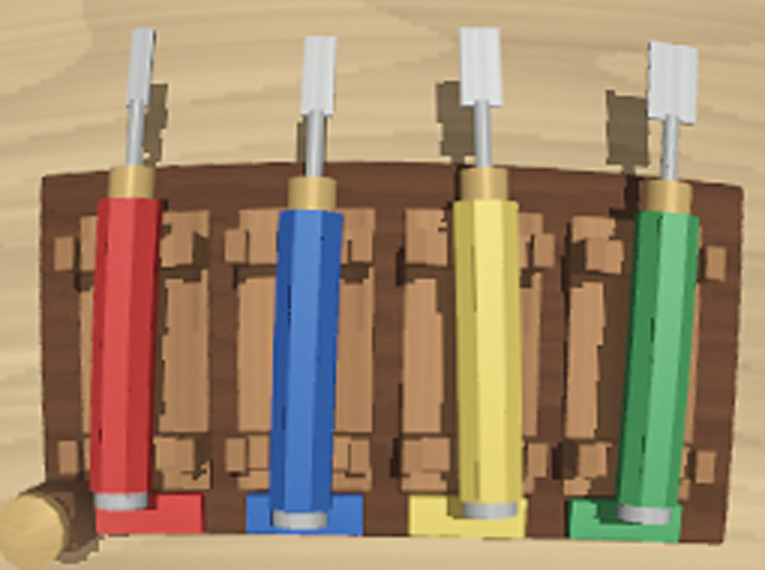

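```bash
cat > go.py <<'E'
# go.py x y z yaw : twist about tool z, then local shift (mm) after the twist
import sys
from plant import bot
import numpy as np
x,y,z,yw=map(float,sys.argv[1:5]); s=bot.state(); R=s['eef_rot']; y0=np.arctan2(R[1,0],R[0,0]); y1=np.radians(yw)
D=np.array([x,y,z])-s['ee_pos']
print('t',round(s['time'],2),'pos',s['ee_pos'].round(4),'yaw',np.degrees(y0).round(2),'w',s['gripper_width'].round(4),'F',s['ft_force'].round(1),'tilt',R[:2,2].round(4))
print('twist z',round(y0-y1,4),'local mm',np.round([1e3*(D[0]*np.cos(y1)+D[1]*np.sin(y1)),1e3*(D[0]*np.sin(y1)-D[1]*np.cos(y1)),-1e3*D[2]],1))
E
python3 go.py .522 -.134 .029 -3.3
```

```text
Traceback (most recent call last):
  File "go.py", line 7, in <module>
    print('t',round(s['time'],2),'pos',s['ee_pos'].round(4),'yaw',np.degrees(y0).round(2),'w',s['gripper_width'].round(4),'F',s['ft_force'].round(1),'tilt',R[:2,2].round(4))
                                                                                              ^^^^^^^^^^^^^^^^^^^^^^^^
AttributeError: 'float' object has no attribute 'round'
```

```bash
sed -i "s/s\['gripper_width'\].round(4)/round(s['gripper_width'],4)/" go.py; python3 go.py .522 -.134 .029 -3.3
```

```text
t 1.85 pos [ 0.4501 -0.2329  0.2512] yaw -0.0 w 0.0515 F [-0.   0.  -0.4] tilt [-0.0004 -0.0003]
twist z 0.0575 local mm [  66.1 -102.9  222.2]
```

>>> play_rows --moves '[{"jaw": 0.5,"delta_pos": [0,0,0],"twist": [0,0,0.0575]},{"jaw": 0.5,"delta_pos": [16.5,-25.7,0],"twist": [0,0,0]},{"jaw": 0.5,"delta_pos": [16.5,-25.7,0],"twist": [0,0,0]},{"jaw": 0.5,"delta_pos": [16.5,-25.7,0],"twist": [0,0,0]},{"jaw": 0.5,"delta_pos": [16.6,-25.8,0],"twist": [0,0,0]},{"jaw": 0.5,"delta_pos": [0,0,30],"twist": [0,0,0]},{"jaw": 0.5,"delta_pos": [0,0,30],"twist": [0,0,0]},{"jaw": 0.5,"delta_pos": [0,0,30],"twist": [0,0,0]},{"jaw": 0.5,"delta_pos": [0,0,30],"twist": [0,0,0]},{"jaw": 0.5,"delta_pos": [0,0,20],"twist": [0,0,0]},{"jaw": 0.5,"delta_pos": [0,0,0],"twist": [0,0,0]},{"jaw": 0.5,"delta_pos": [0,0,0],"twist": [0,0,0]}]'

```text
time: 3.05
ee_pos: [0.5222, -0.1345, 0.1119]
eef_rot: [[0.998, -0.059, 0.0], [-0.059, -0.998, -0.0], [0.0, 0.0, -1.0]]
ft_force: [-0.4, 0.2, 0.4]
gripper_width: 0.0425
```

```bash
python3 go.py .522 -.134 .029 -3.3; python3 cap.py wrist w2
```

```text
t 3.05 pos [ 0.5222 -0.1345  0.1119] yaw -3.36 w 0.0425 F [-0.4  0.2  0.4] tilt [ 0.0001 -0.0002]
twist z -0.0011 local mm [-0.3 -0.4 82.9]
3.05 [ 0.5222 -0.1345  0.1119] yaw -3.36 tilt [ 0.0001 -0.0002] w 0.04246105253511664 [-0.41  0.21  0.43] [ 0.13  0.83  0.12  1.75 -0.16  0.57 -1.28]
```

View pics/w2.png

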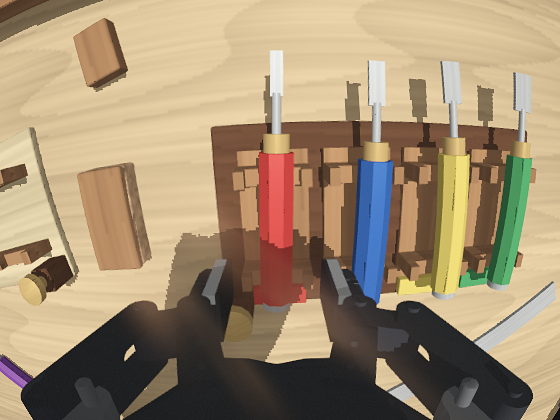

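Red sits between the jaws (handle at px 276, fingers at 215 and 340), and its axis lines up with the tool. Descending to grip.

>>> play_rows --moves '[{"jaw": 0.5,"delta_pos": [0,0,20],"twist": [0,0,0]},{"jaw": 0.5,"delta_pos": [0,0,20],"twist": [0,0,0]},{"jaw": 0.5,"delta_pos": [0,0,20],"twist": [0,0,0]},{"jaw": 0.5,"delta_pos": [0,0,15],"twist": [0,0,0]},{"jaw": 0.5,"delta_pos": [0,0,8],"twist": [0,0,0]},{"jaw": 0.5,"delta_pos": [0,0,0],"twist": [0,0,0]},{"jaw": 0.5,"delta_pos": [0,0,0],"twist": [0,0,0]}]'

```text
time: 3.8
ee_pos: [0.5228, -0.1337, 0.0293]
eef_rot: [[0.998, -0.057, 0.001], [-0.057, -0.998, -0.0], [0.001, 0.0, -1.0]]
ft_force: [-0.6, -0.3, 0.8]
gripper_width: 0.0428
```

>>> play_rows --moves '[{"jaw": 0.1,"delta_pos": [0,0,0],"twist": [0,0,0]},{"jaw": 0.1,"delta_pos": [0,0,0],"twist": [0,0,0]},{"jaw": 0.1,"delta_pos": [0,0,0],"twist": [0,0,0]},{"jaw": 0.1,"delta_pos": [0,0,0],"twist": [0,0,0]},{"jaw": 0.1,"delta_pos": [0,0,0],"twist": [0,0,0]},{"jaw": 0.1,"delta_pos": [0,0,0],"twist": [0,0,0]}]'

```text
time: 4.4
ee_pos: [0.5228, -0.1336, 0.0293]
eef_rot: [[0.998, -0.057, 0.001], [-0.057, -0.998, -0.0], [0.001, 0.0, -1.0]]
ft_force: [-2.4, 0.6, 9.7]
gripper_width: 0.0208
```

```bash
python3 go.py .522 -.134 .15 -3.3
```

```text
t 4.4 pos [ 0.5228 -0.1336  0.0293] yaw -3.28 w 0.0208 F [-2.4  0.6  9.7] tilt [ 0.0012 -0.0002]
twist z 0.0003 local mm [  -0.8    0.5 -120.7]
```

>>> play_rows --moves '[{"jaw": 0.1,"delta_pos": [0,0,-10],"twist": [0,0,0]},{"jaw": 0.1,"delta_pos": [0,0,-20],"twist": [0,0,0]},{"jaw": 0.1,"delta_pos": [0,0,-30],"twist": [0,0,0]},{"jaw": 0.1,"delta_pos": [0,0,-30],"twist": [0,0,0]},{"jaw": 0.1,"delta_pos": [0,0,-30],"twist": [0,0,0]},{"jaw": 0.1,"delta_pos": [0,0,-20],"twist": [0,0,0]},{"jaw": 0.1,"delta_pos": [0,0,0],"twist": [0,0,0]}]'

```text
time: 5.1
ee_pos: [0.5232, -0.1337, 0.1714]
eef_rot: [[0.998, -0.057, 0.004], [-0.057, -0.998, -0.001], [0.004, 0.001, -1.0]]
ft_force: [0.1, 0.9, -1.6]
gripper_width: 0.0206
```

```bash
python3 go.py .46 .14 .2 8.7; python3 cap.py wrist w3
```

```text
t 5.1 pos [ 0.5232 -0.1337  0.1714] yaw -3.29 w 0.0206 F [ 0.1  0.9 -1.6] tilt [ 0.0042 -0.0008]
twist z -0.2092 local mm [ -21.1 -280.2  -28.6]
5.1 [ 0.5232 -0.1337  0.1714] yaw -3.29 tilt [ 0.0042 -0.0008] w 0.020633561749586825 [ 0.08  0.86 -1.58] [ 0.12  0.74  0.14  1.7  -0.15  0.71 -1.29]
```

View pics/w3.png

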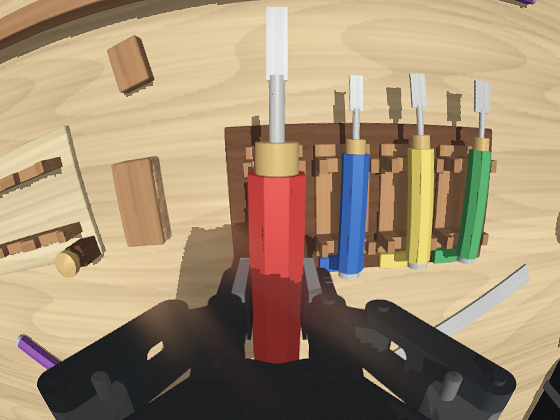

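>>> play_rows --moves '[{"jaw": 0.1,"delta_pos": [0,0,-40],"twist": [0,0,-0.105]},{"jaw": 0.1,"delta_pos": [0,0,-39],"twist": [0,0,-0.105]},{"jaw": 0.1,"delta_pos": [-1,-25,0],"twist": [0,0,0]},{"jaw": 0.1,"delta_pos": [-1,-35,0],"twist": [0,0,0]},{"jaw": 0.1,"delta_pos": [-1,-35,0],"twist": [0,0,0]},{"jaw": 0.1,"delta_pos": [-1,-35,0],"twist": [0,0,0]},{"jaw": 0.1,"delta_pos": [-1,-35,0],"twist": [0,0,0]},{"jaw": 0.1,"delta_pos": [-1,-35,0],"twist": [0,0,0]},{"jaw": 0.1,"delta_pos": [-1,-35,0],"twist": [0,0,0]},{"jaw": 0.1,"delta_pos": [-1,-35,0],"twist": [0,0,0]},{"jaw": 0.1,"delta_pos": [-1,-35,0],"twist": [0,0,0]},{"jaw": 0.1,"delta_pos": [-1,-25,0],"twist": [0,0,0]},{"jaw": 0.1,"delta_pos": [0,-20,0],"twist": [0,0,0]},{"jaw": 0.1,"delta_pos": [0,0,0],"twist": [0,0,0]},{"jaw": 0.1,"delta_pos": [0,0,0],"twist": [0,0,0]}]'

```text
time: 6.65
ee_pos: [0.459, 0.2107, 0.2469]
eef_rot: [[0.988, 0.152, -0.001], [0.152, -0.988, -0.001], [-0.001, 0.0, -1.0]]
ft_force: [0.7, -0.3, -0.0]
gripper_width: 0.0206
```

```bash
python3 cap.py wrist w4
```

```text
6.65 [0.459  0.2107 0.2469] yaw 8.77 tilt [-0.0008 -0.0006] w 0.02063254284767784 [ 0.7  -0.34 -0.04] [-0.58  0.59  0.15  1.71 -0.11  0.85 -1.8 ]
```

View pics/w4.png

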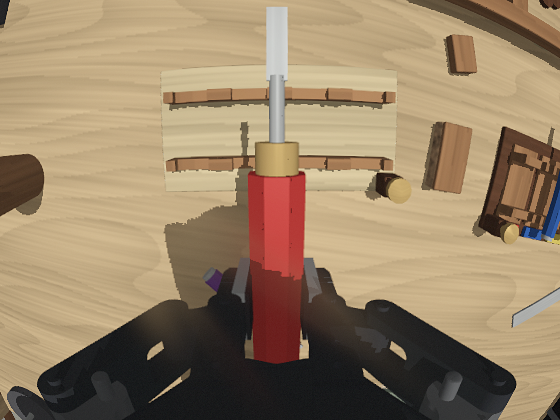

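```bash
python3 - <<'E'
from h import *
p=cv2.imread('pics/w4.png')
cv2.imwrite('pics/w4c.png',cv2.resize(p[60:205,150:420],None,fx=2.9,fy=2.9,interpolation=cv2.INTER_CUBIC))
E
```

```text
(no output)
```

View pics/w4c.png

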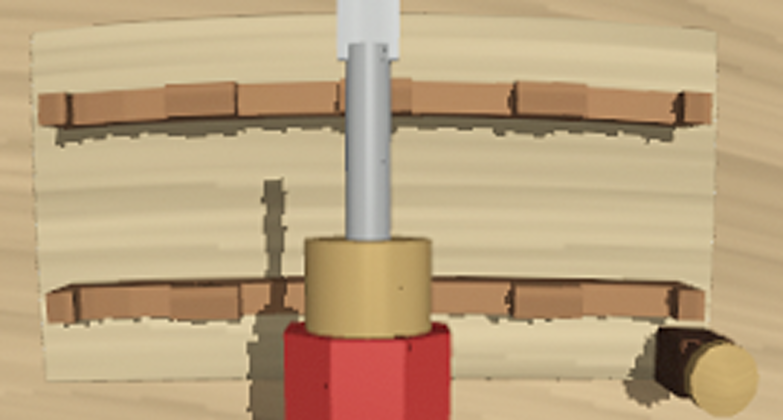

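```bash
python3 - <<'E'
from h import *
p,d,K,E,W=cloudf('w4.npz')
f=lambda c,z=.045:rayf(K,E,150+c[0]/2.9-.33,60+c[1]/2.9-.33,z)[:2]
FL,FR,NL,NR=map(f,[(38,108),(712,108),(48,304),(704,304)])
print('far',FL,FR,np.linalg.norm(FL-FR),'near',NL,NR,np.linalg.norm(NL-NR))
fm,nm=(FL+FR)/2,(NL+NR)/2; c=(fm+nm)/2; a=fm-nm
print('centre',c,'sep',np.linalg.norm(a),'yaw by x',np.degrees(np.arctan2(a[1],a[0])),'by rails',[np.degrees(np.arctan2(-(l-r)[0],(l-r)[1])) for l,r in((FL,FR),(NL,NR))])
for z,cs in ((.01,[(33,32),(716,30),(47,380)]),): print('board',[f(q,z).round(4) for q in cs])
B=[f(q,.01) for q in [(33,32),(716,30),(47,380)]]; print('board centre from diag',(B[1]+B[2])/2)
psi=np.radians(8.6)
R=np.array([[np.cos(psi),-np.sin(psi)],[np.sin(psi),np.cos(psi)]])
for q in [(165,99),(233,99),(517,99),(587,99),(338,98),(168,302),(238,302),(514,300),(582,300)]: print(q,(R.T@(f(q)-c)).round(4))
# knob
u=f((725,376),.065); print('knob ->centre',u-R@[-.063,-.129])
E
```

```text
far [0.54401953 0.34787111] [0.58311321 0.09992577] 0.2510083878655783 near [0.4703834  0.33531872] [0.50895247 0.08856474] 0.24975007665897506
centre [0.52661715 0.21792009] sep 0.07485947821927617 yaw by x 9.19076189042775 by rails [np.float64(8.960093194188136), np.float64(8.883776513323467)]
board [array([0.577 , 0.3677]), array([0.6217, 0.0909]), array([0.4315, 0.3446])]
board centre from diag [0.52658462 0.21778224]
(165, 99) [0.0369 0.0768]
(233, 99) [0.0359 0.0518]
(517, 99) [ 0.0365 -0.0503]
(587, 99) [ 0.0379 -0.0763]
(338, 98) [0.0356 0.014 ]
(168, 302) [-0.0385  0.0772]
(238, 302) [-0.0389  0.0508]
(514, 300) [-0.0376 -0.0508]
(582, 300) [-0.037  -0.0766]
knob ->centre [0.52884047 0.21895049]
```

```bash
python3 go.py .541 .1227 .12 8.9
```

```text
t 6.7 pos [0.4593 0.2102 0.247 ] yaw 8.71 w 0.0206 F [ 0.5 -0.4 -1.1] tilt [-0.0005 -0.0006]
twist z -0.0032 local mm [ 67.2  99.1 127. ]
```

>>> play_rows --moves '[{"jaw": 0.1,"delta_pos": [13,20,0],"twist": [0,0,-0.003]},{"jaw": 0.1,"delta_pos": [13.5,20,0],"twist": [0,0,0]},{"jaw": 0.1,"delta_pos": [13.5,20,10],"twist": [0,0,0]},{"jaw": 0.1,"delta_pos": [13.5,20,20],"twist": [0,0,0]},{"jaw": 0.1,"delta_pos": [13.7,19.1,27],"twist": [0,0,0]},{"jaw": 0.1,"delta_pos": [0,0,30],"twist": [0,0,0]},{"jaw": 0.1,"delta_pos": [0,0,25],"twist": [0,0,0]},{"jaw": 0.1,"delta_pos": [0,0,15],"twist": [0,0,0]},{"jaw": 0.1,"delta_pos": [0,0,0],"twist": [0,0,0]},{"jaw": 0.1,"delta_pos": [0,0,0],"twist": [0,0,0]}]'

```text
time: 7.7
ee_pos: [0.5412, 0.1227, 0.1208]
eef_rot: [[0.988, 0.154, 0.0], [0.154, -0.988, -0.0], [0.0, 0.0, -1.0]]
ft_force: [0.9, -0.4, -0.6]
gripper_width: 0.0206
```

```bash
python3 go.py .541 .1227 .030 8.9; python3 cap.py wrist w5
```

```text
t 7.7 pos [0.5412 0.1227 0.1208] yaw 8.87 w 0.0206 F [ 0.9 -0.4 -0.6] tilt [ 0.0001 -0.0001]
twist z -0.0006 local mm [-0.2 -0.  90.8]
7.7 [0.5412 0.1227 0.1208] yaw 8.87 tilt [ 0.0001 -0.0001] w 0.020596930921596694 [ 0.94 -0.37 -0.59] [-0.33  0.83  0.1   1.69 -0.13  0.63 -1.58]
```

View pics/w5.png

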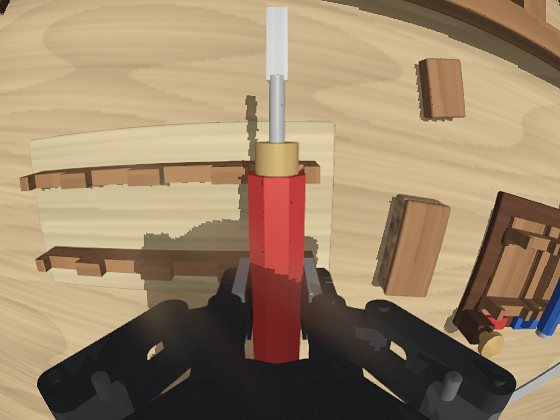

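The held gouge (px 277) is centred on the far rail's last notch on the knob side (about 248–306). Lowering it slowly.

>>> play_rows --moves '[{"jaw": 0.1,"delta_pos": [0,0,20],"twist": [0,0,0]},{"jaw": 0.1,"delta_pos": [0,0,25],"twist": [0,0,0]},{"jaw": 0.1,"delta_pos": [0,0,20],"twist": [0,0,0]},{"jaw": 0.1,"delta_pos": [0,0,12],"twist": [0,0,0]},{"jaw": 0.1,"delta_pos": [0,0,6],"twist": [0,0,0]},{"jaw": 0.1,"delta_pos": [0,0,3],"twist": [0,0,0]},{"jaw": 0.1,"delta_pos": [0,0,0],"twist": [0,0,0]},{"jaw": 0.1,"delta_pos": [0,0,0],"twist": [0,0,0]}]'

```text
time: 8.55
ee_pos: [0.5413, 0.1235, 0.035]
eef_rot: [[0.988, 0.155, 0.001], [0.155, -0.988, 0.0], [0.001, -0.0, -1.0]]
ft_force: [0.4, 0.0, -0.1]
gripper_width: 0.0206
```

>>> play_rows --moves '[{"jaw": 0.1,"delta_pos": [0,0,1],"twist": [0,0,0]},{"jaw": 0.1,"delta_pos": [0,0,1],"twist": [0,0,0]},{"jaw": 0.1,"delta_pos": [0,0,1],"twist": [0,0,0]},{"jaw": 0.1,"delta_pos": [0,0,0.5],"twist": [0,0,0]},{"jaw": 0.1,"delta_pos": [0,0,0],"twist": [0,0,0]},{"jaw": 0.1,"delta_pos": [0,0,0],"twist": [0,0,0]}]'

```text
time: 9.15
ee_pos: [0.541, 0.1234, 0.0308]
eef_rot: [[0.988, 0.155, -0.0], [0.155, -0.988, 0.0], [-0.0, -0.0, -1.0]]
ft_force: [-1.1, -0.5, -1.1]
gripper_width: 0.0206
```

>>> play_rows --moves '[{"jaw": 0.1,"delta_pos": [0,0,1],"twist": [0,0,0]},{"jaw": 0.1,"delta_pos": [0,0,0],"twist": [0,0,0]},{"jaw": 0.1,"delta_pos": [0,0,0],"twist": [0,0,0]}]'

```text
time: 9.45
ee_pos: [0.541, 0.1234, 0.0298]
eef_rot: [[0.988, 0.155, -0.0], [0.155, -0.988, 0.0], [-0.0, -0.0, -1.0]]
ft_force: [0.6, -0.0, -0.7]
gripper_width: 0.0206
```

>>> play_rows --moves '[{"jaw": 0.1,"delta_pos": [0,0,0.7],"twist": [0,0,0]},{"jaw": 0.1,"delta_pos": [0,0,0],"twist": [0,0,0]},{"jaw": 0.1,"delta_pos": [0,0,0],"twist": [0,0,0]}]'

```text
time: 9.75
ee_pos: [0.541, 0.1234, 0.0293]
eef_rot: [[0.988, 0.155, 0.0], [0.155, -0.988, 0.0], [0.0, -0.0, -1.0]]
ft_force: [-1.1, 0.8, 5.0]
gripper_width: 0.0208
```

Contact at z 0.0293 with 5 N, the height I gripped it at. Releasing.

>>> play_rows --moves '[{"jaw": 0.35,"delta_pos": [0,0,0],"twist": [0,0,0]},{"jaw": 0.45,"delta_pos": [0,0,0],"twist": [0,0,0]},{"jaw": 0.5,"delta_pos": [0,0,0],"twist": [0,0,0]},{"jaw": 0.5,"delta_pos": [0,0,0],"twist": [0,0,0]},{"jaw": 0.5,"delta_pos": [0,0,-10],"twist": [0,0,0]},{"jaw": 0.5,"delta_pos": [0,0,-20],"twist": [0,0,0]},{"jaw": 0.5,"delta_pos": [0,0,-30],"twist": [0,0,0]},{"jaw": 0.5,"delta_pos": [0,0,-40],"twist": [0,0,0]},{"jaw": 0.5,"delta_pos": [0,0,-40],"twist": [0,0,0]},{"jaw": 0.5,"delta_pos": [0,0,-20],"twist": [0,0,0]},{"jaw": 0.5,"delta_pos": [0,0,0],"twist": [0,0,0]},{"jaw": 0.5,"delta_pos": [0,0,0],"twist": [0,0,0]}]'

```text
time: 10.95
ee_pos: [0.5409, 0.1234, 0.1895]
eef_rot: [[0.988, 0.155, 0.0], [0.155, -0.988, 0.0], [0.0, -0.0, -1.0]]
ft_force: [-0.4, -0.6, -0.5]
gripper_width: 0.0425
```

```bash
python3 go.py .516 -.200 .112 -2.6; python3 cap.py wrist w6; python3 -c "
from h import *
print(handle('w6.npz','red',(200,60,350,330),1))"
```

```text
t 10.95 pos [0.5409 0.1234 0.1895] yaw 8.92 w 0.0425 F [-0.4 -0.6 -0.5] tilt [0.0004 0.0003]
twist z 0.2011 local mm [-10.2 324.2  77.5]
10.95 [0.5409 0.1234 0.1895] yaw 8.92 tilt [0.0004 0.0003] w 0.04247980626434341 [-0.44 -0.65 -0.54] [-0.34  0.73  0.12  1.62 -0.11  0.79 -1.59]
(array([0.54150122, 0.12358688]), np.float32(9.771087), np.float64(0.10344096263551658), array([0.0548991 , 0.05673444]), np.float64(0.020883882886199516))
```

View pics/w6.png

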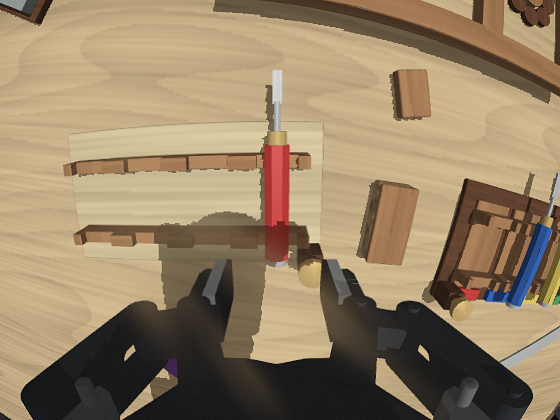

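Red lies in the notch next to the knob (px 277, 205), measured within 1 mm of target. Next is blue.

>>> play_rows --moves '[{"jaw": 0.5,"delta_pos": [0,0,0],"twist": [0,0,0.1005]},{"jaw": 0.5,"delta_pos": [0,0,0],"twist": [0,0,0.1005]},{"jaw": 0.5,"delta_pos": [-1,24,0],"twist": [0,0,0]},{"jaw": 0.5,"delta_pos": [-1,35,0],"twist": [0,0,0]},{"jaw": 0.5,"delta_pos": [-1,35,0],"twist": [0,0,0]},{"jaw": 0.5,"delta_pos": [-1,35,0],"twist": [0,0,0]},{"jaw": 0.5,"delta_pos": [-1,35,0],"twist": [0,0,0]},{"jaw": 0.5,"delta_pos": [-1,35,0],"twist": [0,0,0]},{"jaw": 0.5,"delta_pos": [-1,35,0],"twist": [0,0,0]},{"jaw": 0.5,"delta_pos": [-1,35,0],"twist": [0,0,0]},{"jaw": 0.5,"delta_pos": [-1,35,0],"twist": [0,0,0]},{"jaw": 0.5,"delta_pos": [-1,20,0],"twist": [0,0,0]},{"jaw": 0.5,"delta_pos": [0,0,30],"twist": [0,0,0]},{"jaw": 0.5,"delta_pos": [0,0,30],"twist": [0,0,0]},{"jaw": 0.5,"delta_pos": [0,0,17],"twist": [0,0,0]},{"jaw": 0.5,"delta_pos": [0,0,0],"twist": [0,0,0]},{"jaw": 0.5,"delta_pos": [0,0,0],"twist": [0,0,0]}]'

```text
time: 12.7
ee_pos: [0.5161, -0.1998, 0.1121]
eef_rot: [[0.999, -0.045, -0.001], [-0.045, -0.999, 0.0], [-0.001, -0.0, -1.0]]
ft_force: [0.4, 0.7, 0.3]
gripper_width: 0.0425
```

```bash
python3 go.py .516 -.200 .0295 -2.6; python3 cap.py wrist w7; python3 -c "
from h import *
print(handle('w7.npz','blue',(220,60,330,310),1))"
```

```text
t 12.7 pos [ 0.5161 -0.1998  0.1121] yaw -2.6 w 0.0425 F [0.4 0.7 0.3] tilt [-0.0009  0.0003]
twist z -0.0 local mm [-0.1  0.2 82.6]
12.7 [ 0.5161 -0.1998  0.1121] yaw -2.6 tilt [-0.0009  0.0003] w 0.04245450769099265 [0.39 0.73 0.3 ] [ 0.27  0.84  0.08  1.7  -0.11  0.6  -1.2 ]
(array([ 0.52885887, -0.19997546]), np.float32(-2.9139955), np.float64(0.07751041853925238), array([0.05481079, 0.05665462]), np.float64(0.021031049226480927))
```

View pics/w7.png

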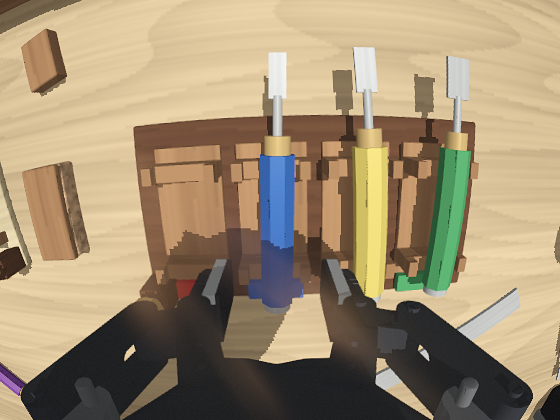

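Blue is centred between the jaws (px 276; fingers at 217 and 338). The axis fit gives y −0.200 and yaw −2.9°.

>>> play_rows --moves '[{"jaw": 0.5,"delta_pos": [0,0,20],"twist": [0,0,0.004]},{"jaw": 0.5,"delta_pos": [0,0,20],"twist": [0,0,0]},{"jaw": 0.5,"delta_pos": [0,0,20],"twist": [0,0,0]},{"jaw": 0.5,"delta_pos": [0,0,15],"twist": [0,0,0]},{"jaw": 0.5,"delta_pos": [0,0,7],"twist": [0,0,0]},{"jaw": 0.5,"delta_pos": [0,0,0],"twist": [0,0,0]},{"jaw": 0.5,"delta_pos": [0,0,0],"twist": [0,0,0]},{"jaw": 0.1,"delta_pos": [0,0,0],"twist": [0,0,0]},{"jaw": 0.1,"delta_pos": [0,0,0],"twist": [0,0,0]},{"jaw": 0.1,"delta_pos": [0,0,0],"twist": [0,0,0]},{"jaw": 0.1,"delta_pos": [0,0,0],"twist": [0,0,0]},{"jaw": 0.1,"delta_pos": [0,0,0],"twist": [0,0,0]},{"jaw": 0.1,"delta_pos": [0,0,0],"twist": [0,0,0]}]'

```text
time: 14.05
ee_pos: [0.5167, -0.2, 0.031]
eef_rot: [[0.999, -0.049, 0.001], [-0.049, -0.999, -0.0], [0.001, 0.0, -1.0]]
ft_force: [-1.5, 1.6, 10.2]
gripper_width: 0.0206
```

>>> play_rows --moves '[{"jaw": 0.1,"delta_pos": [0,0,-10],"twist": [0,0,0]},{"jaw": 0.1,"delta_pos": [0,0,-20],"twist": [0,0,0]},{"jaw": 0.1,"delta_pos": [0,0,-30],"twist": [0,0,0]},{"jaw": 0.1,"delta_pos": [0,0,-40],"twist": [0,0,0]},{"jaw": 0.1,"delta_pos": [0,0,-30],"twist": [0,0,0]},{"jaw": 0.1,"delta_pos": [0,0,-10],"twist": [0,0,0]},{"jaw": 0.1,"delta_pos": [0,0,0],"twist": [0,0,0]}]'

```text
time: 14.75
ee_pos: [0.5167, -0.1999, 0.1716]
eef_rot: [[0.999, -0.049, 0.002], [-0.049, -0.999, -0.001], [0.002, 0.001, -1.0]]
ft_force: [0.3, 0.2, -0.5]
gripper_width: 0.0209
```

```bash
python3 go.py .531 .186 .12 8.9; python3 cap.py wrist w8
```

```text
t 14.75 pos [ 0.5167 -0.1999  0.1716] yaw -2.82 w 0.0209 F [ 0.3  0.2 -0.5] tilt [ 0.0023 -0.0006]
twist z -0.2046 local mm [  73.8 -379.1   51.6]
14.75 [ 0.5167 -0.1999  0.1716] yaw -2.82 tilt [ 0.0023 -0.0006] w 0.020876647430020868 [ 0.32  0.24 -0.54] [ 0.26  0.76  0.1   1.65 -0.1   0.74 -1.21]
```

View pics/w8.png

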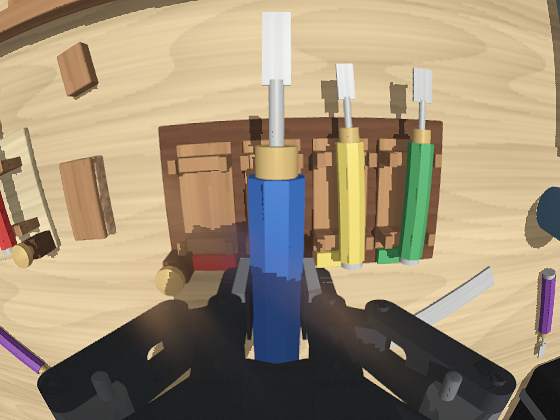

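>>> play_rows --moves '[{"jaw": 0.1,"delta_pos": [0,0,0],"twist": [0,0,-0.1023]},{"jaw": 0.1,"delta_pos": [0,0,0],"twist": [0,0,-0.1023]},{"jaw": 0.1,"delta_pos": [6,-25,0],"twist": [0,0,0]},{"jaw": 0.1,"delta_pos": [7,-36,0],"twist": [0,0,0]},{"jaw": 0.1,"delta_pos": [7,-36,0],"twist": [0,0,0]},{"jaw": 0.1,"delta_pos": [7,-36,0],"twist": [0,0,0]},{"jaw": 0.1,"delta_pos": [7,-36,0],"twist": [0,0,0]},{"jaw": 0.1,"delta_pos": [7,-36,0],"twist": [0,0,0]},{"jaw": 0.1,"delta_pos": [7,-36,0],"twist": [0,0,0]},{"jaw": 0.1,"delta_pos": [7,-36,0],"twist": [0,0,0]},{"jaw": 0.1,"delta_pos": [7,-36,0],"twist": [0,0,0]},{"jaw": 0.1,"delta_pos": [7,-36,0],"twist": [0,0,0]},{"jaw": 0.1,"delta_pos": [5,-30,0],"twist": [0,0,0]},{"jaw": 0.1,"delta_pos": [0,0,26],"twist": [0,0,0]},{"jaw": 0.1,"delta_pos": [0,0,26],"twist": [0,0,0]},{"jaw": 0.1,"delta_pos": [0,0,0],"twist": [0,0,0]},{"jaw": 0.1,"delta_pos": [0,0,0],"twist": [0,0,0]}]'

```text
time: 16.5
ee_pos: [0.5306, 0.1857, 0.1179]
eef_rot: [[0.988, 0.154, -0.001], [0.154, -0.988, -0.001], [-0.001, 0.0, -1.0]]
ft_force: [-0.6, -0.6, 0.1]
gripper_width: 0.0206
```

```bash
python3 go.py .531 .186 .0315 8.9; python3 cap.py wrist w9
```

```text
t 16.5 pos [0.5306 0.1857 0.1179] yaw 8.88 w 0.0206 F [-0.6 -0.6  0.1] tilt [-0.0014 -0.0006]
twist z -0.0004 local mm [ 0.5 -0.2 86.4]
16.5 [0.5306 0.1857 0.1179] yaw 8.88 tilt [-0.0014 -0.0006] w 0.020590664944809628 [-0.62 -0.55  0.06] [-0.46  0.85  0.12  1.66 -0.16  0.64 -1.67]
```

View pics/w9.png

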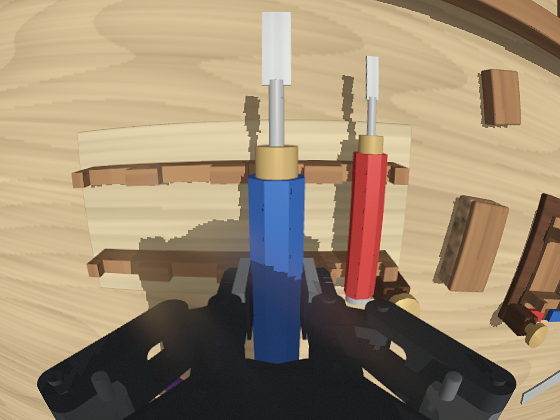

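Blue (px 277) is over the second notch from the knob, beside red (px 367). Lowering.

>>> play_rows --moves '[{"jaw": 0.1,"delta_pos": [0.5,0,20],"twist": [0,0,0]},{"jaw": 0.1,"delta_pos": [0,0,25],"twist": [0,0,0]},{"jaw": 0.1,"delta_pos": [0,0,18],"twist": [0,0,0]},{"jaw": 0.1,"delta_pos": [0,0,10],"twist": [0,0,0]},{"jaw": 0.1,"delta_pos": [0,0,6],"twist": [0,0,0]},{"jaw": 0.1,"delta_pos": [0,0,3],"twist": [0,0,0]},{"jaw": 0.1,"delta_pos": [0,0,1],"twist": [0,0,0]},{"jaw": 0.1,"delta_pos": [0,0,1],"twist": [0,0,0]},{"jaw": 0.1,"delta_pos": [0,0,1],"twist": [0,0,0]},{"jaw": 0.1,"delta_pos": [0,0,0],"twist": [0,0,0]},{"jaw": 0.1,"delta_pos": [0,0,0],"twist": [0,0,0]}]'

```text
time: 17.65
ee_pos: [0.5313, 0.1862, 0.0333]
eef_rot: [[0.988, 0.155, 0.0], [0.155, -0.988, 0.0], [0.0, -0.0, -1.0]]
ft_force: [-0.2, 0.8, -0.3]
gripper_width: 0.0206
```

>>> play_rows --moves '[{"jaw": 0.1,"delta_pos": [0,0,0.7],"twist": [0,0,0]},{"jaw": 0.1,"delta_pos": [0,0,0],"twist": [0,0,0]},{"jaw": 0.1,"delta_pos": [0,0,0],"twist": [0,0,0]}]'

```text
time: 17.95
ee_pos: [0.5313, 0.1862, 0.0324]
eef_rot: [[0.988, 0.155, -0.0], [0.155, -0.988, 0.0], [-0.0, -0.0, -1.0]]
ft_force: [0.3, -1.0, -1.3]
gripper_width: 0.0206
```

>>> play_rows --moves '[{"jaw": 0.1,"delta_pos": [0,0,0.8],"twist": [0,0,0]},{"jaw": 0.1,"delta_pos": [0,0,0],"twist": [0,0,0]},{"jaw": 0.1,"delta_pos": [0,0,0],"twist": [0,0,0]}]'

```text
time: 18.25
ee_pos: [0.5313, 0.1862, 0.0316]
eef_rot: [[0.988, 0.155, -0.0], [0.155, -0.988, 0.0], [-0.0, -0.0, -1.0]]
ft_force: [0.3, -0.3, -0.4]
gripper_width: 0.0202
```

>>> play_rows --moves '[{"jaw": 0.1,"delta_pos": [0,0,0.6],"twist": [0,0,0]},{"jaw": 0.1,"delta_pos": [0,0,0],"twist": [0,0,0]},{"jaw": 0.1,"delta_pos": [0,0,0],"twist": [0,0,0]}]'

```text
time: 18.55
ee_pos: [0.5313, 0.1862, 0.0311]
eef_rot: [[0.988, 0.155, 0.0], [0.155, -0.988, 0.0], [0.0, -0.0, -1.0]]
ft_force: [-1.3, 0.8, 2.2]
gripper_width: 0.0204
```

Contact (2.2 N at 0.0311). Releasing, then going to yellow.

>>> play_rows --moves '[{"jaw": 0.35,"delta_pos": [0,0,0],"twist": [0,0,0]},{"jaw": 0.45,"delta_pos": [0,0,0],"twist": [0,0,0]},{"jaw": 0.5,"delta_pos": [0,0,0],"twist": [0,0,0]},{"jaw": 0.5,"delta_pos": [0,0,0],"twist": [0,0,0]},{"jaw": 0.5,"delta_pos": [0,0,-10],"twist": [0,0,0]},{"jaw": 0.5,"delta_pos": [0,0,-20],"twist": [0,0,0]},{"jaw": 0.5,"delta_pos": [0,0,-30],"twist": [0,0,0]},{"jaw": 0.5,"delta_pos": [0,0,-40],"twist": [0,0,0]},{"jaw": 0.5,"delta_pos": [0,0,-40],"twist": [0,0,0]},{"jaw": 0.5,"delta_pos": [0,0,-20],"twist": [0,0,0]},{"jaw": 0.5,"delta_pos": [0,0,0],"twist": [0,0,0]},{"jaw": 0.5,"delta_pos": [0,0,0],"twist": [0,0,0]}]'

```text
time: 19.75
ee_pos: [0.5312, 0.1862, 0.1914]
eef_rot: [[0.988, 0.155, 0.0], [0.155, -0.988, 0.0], [0.0, -0.0, -1.0]]
ft_force: [0.1, 0.6, -0.7]
gripper_width: 0.0428
```

```bash
python3 go.py .520 -.264 .112 1.6; python3 cap.py wrist w10; python3 -c "
from h import *
print(handle('w10.npz','blue',(200,60,320,330),1))
print(handle('w10.npz','red',(320,60,420,330),1))"
```

```text
t 19.75 pos [0.5312 0.1862 0.1914] yaw 8.9 w 0.0428 F [ 0.1  0.6 -0.7] tilt [0.0003 0.0004]
twist z 0.1274 local mm [-23.7 449.7  79.4]
19.75 [0.5312 0.1862 0.1914] yaw 8.9 tilt [0.0003 0.0004] w 0.042800292108808875 [ 0.11  0.59 -0.7 ] [-0.47  0.74  0.15  1.59 -0.14  0.82 -1.68]
(array([0.53511881, 0.18701292]), np.float32(9.864038), np.float64(0.09312565624879894), array([0.05487361, 0.05668804]), np.float64(0.02096795589353452))
(array([0.53991734, 0.12369785]), np.float32(9.032195), np.float64(0.10675623215077493), array([0.05456862, 0.05677437]), np.float64(0.022565007933391133))
```

View pics/w10.png

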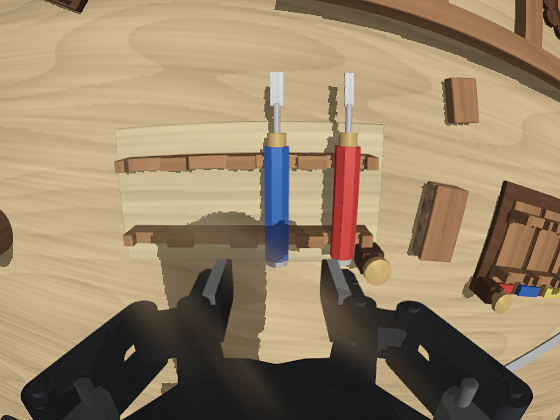

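Blue (px 277) and red (px 346) both lie in their notches. Moving to yellow.

>>> play_rows --moves '[{"jaw": 0.5,"delta_pos": [0,0,0],"twist": [0,0,0.0637]},{"jaw": 0.5,"delta_pos": [0,0,0],"twist": [0,0,0.0637]},{"jaw": 0.5,"delta_pos": [-2,30,0],"twist": [0,0,0]},{"jaw": 0.5,"delta_pos": [-2,36,0],"twist": [0,0,0]},{"jaw": 0.5,"delta_pos": [-2,36,0],"twist": [0,0,0]},{"jaw": 0.5,"delta_pos": [-2,36,0],"twist": [0,0,0]},{"jaw": 0.5,"delta_pos": [-2,36,0],"twist": [0,0,0]},{"jaw": 0.5,"delta_pos": [-2,36,0],"twist": [0,0,0]},{"jaw": 0.5,"delta_pos": [-2,36,0],"twist": [0,0,0]},{"jaw": 0.5,"delta_pos": [-2,36,0],"twist": [0,0,0]},{"jaw": 0.5,"delta_pos": [-2,36,0],"twist": [0,0,0]},{"jaw": 0.5,"delta_pos": [-2,36,0],"twist": [0,0,0]},{"jaw": 0.5,"delta_pos": [-2,36,0],"twist": [0,0,0]},{"jaw": 0.5,"delta_pos": [-1,36,0],"twist": [0,0,0]},{"jaw": 0.5,"delta_pos": [-0.7,23.7,0],"twist": [0,0,0]},{"jaw": 0.5,"delta_pos": [0,0,30],"twist": [0,0,0]},{"jaw": 0.5,"delta_pos": [0,0,30],"twist": [0,0,0]},{"jaw": 0.5,"delta_pos": [0,0,19.4],"twist": [0,0,0]},{"jaw": 0.5,"delta_pos": [0,0,0],"twist": [0,0,0]},{"jaw": 0.5,"delta_pos": [0,0,0],"twist": [0,0,0]}]'

```text
time: 21.8
ee_pos: [0.52, -0.264, 0.1116]
eef_rot: [[1.0, 0.028, -0.001], [0.028, -1.0, 0.0], [-0.001, -0.0, -1.0]]
ft_force: [0.7, 0.6, 0.2]
gripper_width: 0.0429
```

```bash
python3 go.py .520 -.264 .031 1.6; python3 cap.py wrist w11; python3 -c "
from h import *
print(handle('w11.npz','yellow',(220,60,330,310),1))"
```

```text
t 21.8 pos [ 0.52   -0.264   0.1116] yaw 1.6 w 0.0429 F [0.7 0.6 0.2] tilt [-0.0008  0.0004]
twist z -0.0001 local mm [ 0.  -0.  80.6]
21.8 [ 0.52   -0.264   0.1116] yaw 1.6 tilt [-0.0008  0.0004] w 0.04289855122685542 [0.69 0.58 0.2 ] [ 0.38  0.88  0.07  1.59 -0.09  0.68 -1.05]
(array([ 0.51679614, -0.26412599]), np.float32(1.2407651), np.float64(0.10828961455694837), array([0.05496404, 0.05668484]), np.float64(0.02130592097833757))
```

View pics/w11.png

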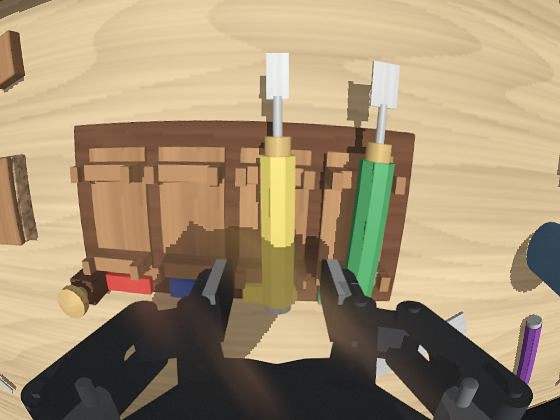

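Yellow is centred between the jaws (px 276), with its blade tip at px row 52, the same as the earlier grasps.

>>> play_rows --moves '[{"jaw": 0.5,"delta_pos": [0,0,20],"twist": [0,0,0.004]},{"jaw": 0.5,"delta_pos": [0,0,20],"twist": [0,0,0]},{"jaw": 0.5,"delta_pos": [0,0,20],"twist": [0,0,0]},{"jaw": 0.5,"delta_pos": [0,0,14],"twist": [0,0,0]},{"jaw": 0.5,"delta_pos": [0,0,6.5],"twist": [0,0,0]},{"jaw": 0.5,"delta_pos": [0,0,0],"twist": [0,0,0]},{"jaw": 0.5,"delta_pos": [0,0,0],"twist": [0,0,0]},{"jaw": 0.1,"delta_pos": [0,0,0],"twist": [0,0,0]},{"jaw": 0.1,"delta_pos": [0,0,0],"twist": [0,0,0]},{"jaw": 0.1,"delta_pos": [0,0,0],"twist": [0,0,0]},{"jaw": 0.1,"delta_pos": [0,0,0],"twist": [0,0,0]},{"jaw": 0.1,"delta_pos": [0,0,0],"twist": [0,0,0]},{"jaw": 0.1,"delta_pos": [0,0,0],"twist": [0,0,0]}]'

```text
time: 23.15
ee_pos: [0.5205, -0.2642, 0.032]
eef_rot: [[1.0, 0.024, 0.001], [0.024, -1.0, -0.0], [0.001, 0.0, -1.0]]
ft_force: [-2.6, 0.2, 7.9]
gripper_width: 0.0203
```

>>> play_rows --moves '[{"jaw": 0.1,"delta_pos": [0,0,-10],"twist": [0,0,0]},{"jaw": 0.1,"delta_pos": [0,0,-20],"twist": [0,0,0]},{"jaw": 0.1,"delta_pos": [0,0,-30],"twist": [0,0,0]},{"jaw": 0.1,"delta_pos": [0,0,-40],"twist": [0,0,0]},{"jaw": 0.1,"delta_pos": [0,0,-30],"twist": [0,0,0]},{"jaw": 0.1,"delta_pos": [0,0,-10],"twist": [0,0,0]},{"jaw": 0.1,"delta_pos": [0,0,0],"twist": [0,0,0]}]'

```text
time: 23.85
ee_pos: [0.5206, -0.2642, 0.1726]
eef_rot: [[1.0, 0.024, 0.002], [0.024, -1.0, -0.001], [0.002, 0.001, -1.0]]
ft_force: [0.1, -0.7, -2.0]
gripper_width: 0.0202
```

```bash
python3 go.py .521 .2491 .12 8.9
```

```text
t 23.85 pos [ 0.5206 -0.2642  0.1726] yaw 1.37 w 0.0202 F [ 0.1 -0.7 -2. ] tilt [ 0.0022 -0.0009]
twist z -0.1314 local mm [  79.9 -507.1   52.6]
```

>>> play_rows --moves '[{"jaw": 0.1,"delta_pos": [0,0,0],"twist": [0,0,-0.0657]},{"jaw": 0.1,"delta_pos": [0,0,0],"twist": [0,0,-0.0657]},{"jaw": 0.1,"delta_pos": [6,-25,0],"twist": [0,0,0]},{"jaw": 0.1,"delta_pos": [5.6,-36,0],"twist": [0,0,0]},{"jaw": 0.1,"delta_pos": [5.6,-36,0],"twist": [0,0,0]},{"jaw": 0.1,"delta_pos": [5.6,-36,0],"twist": [0,0,0]},{"jaw": 0.1,"delta_pos": [5.6,-36,0],"twist": [0,0,0]},{"jaw": 0.1,"delta_pos": [5.6,-36,0],"twist": [0,0,0]},{"jaw": 0.1,"delta_pos": [5.6,-36,0],"twist": [0,0,0]},{"jaw": 0.1,"delta_pos": [5.6,-36,0],"twist": [0,0,0]},{"jaw": 0.1,"delta_pos": [5.6,-36,0],"twist": [0,0,0]},{"jaw": 0.1,"delta_pos": [5.6,-36,0],"twist": [0,0,0]},{"jaw": 0.1,"delta_pos": [5.6,-36,0],"twist": [0,0,0]},{"jaw": 0.1,"delta_pos": [5.6,-36,0],"twist": [0,0,0]},{"jaw": 0.1,"delta_pos": [5.6,-36,0],"twist": [0,0,0]},{"jaw": 0.1,"delta_pos": [5.6,-36,0],"twist": [0,0,0]},{"jaw": 0.1,"delta_pos": [1.1,-14.1,0],"twist": [0,0,0]},{"jaw": 0.1,"delta_pos": [0,0,0],"twist": [0,0,0]},{"jaw": 0.1,"delta_pos": [0,0,0],"twist": [0,0,0]}]'

```text
time: 25.75
ee_pos: [0.5205, 0.2481, 0.1704]
eef_rot: [[0.988, 0.154, -0.001], [0.154, -0.988, -0.001], [-0.001, 0.001, -1.0]]
ft_force: [-0.1, -0.7, -1.1]
gripper_width: 0.0208
```

```bash
python3 go.py .521 .2491 .12 8.9; python3 cap.py wrist w12
```

```text
t 25.75 pos [0.5205 0.2481 0.1704] yaw 8.86 w 0.0208 F [-0.1 -0.7 -1.1] tilt [-0.0009 -0.0013]
twist z -0.0007 local mm [ 0.6 -0.9 50.4]
25.75 [0.5205 0.2481 0.1704] yaw 8.86 tilt [-0.0009 -0.0013] w 0.02075308056074365 [-0.07 -0.69 -1.13] [-0.59  0.79  0.18  1.56 -0.17  0.8  -1.76]
```

View pics/w12.png

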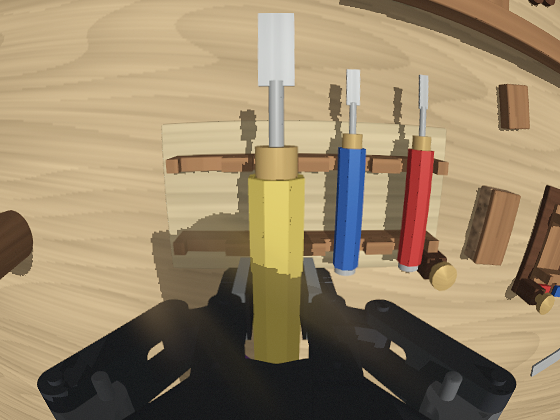

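Yellow (px 277) is over the third notch from the knob, with blue (348) and red (418) to its right. Lowering to just above contact.

>>> play_rows --moves '[{"jaw": 0.1,"delta_pos": [0.6,-0.9,20],"twist": [0,0,0]},{"jaw": 0.1,"delta_pos": [0,0,30],"twist": [0,0,0]},{"jaw": 0.1,"delta_pos": [0,0,30],"twist": [0,0,0]},{"jaw": 0.1,"delta_pos": [0,0,25],"twist": [0,0,0]},{"jaw": 0.1,"delta_pos": [0,0,15],"twist": [0,0,0]},{"jaw": 0.1,"delta_pos": [0,0,8],"twist": [0,0,0]},{"jaw": 0.1,"delta_pos": [0,0,4],"twist": [0,0,0]},{"jaw": 0.1,"delta_pos": [0,0,2],"twist": [0,0,0]},{"jaw": 0.1,"delta_pos": [0,0,1],"twist": [0,0,0]},{"jaw": 0.1,"delta_pos": [0,0,0],"twist": [0,0,0]},{"jaw": 0.1,"delta_pos": [0,0,0],"twist": [0,0,0]}]'

```text
time: 26.9
ee_pos: [0.5213, 0.2504, 0.0366]
eef_rot: [[0.988, 0.155, 0.001], [0.155, -0.988, 0.0], [0.001, -0.0, -1.0]]
ft_force: [0.3, -0.2, -0.5]
gripper_width: 0.0206
```

>>> play_rows --moves '[{"jaw": 0.1,"delta_pos": [0,0,0.8],"twist": [0,0,0]},{"jaw": 0.1,"delta_pos": [0,0,0],"twist": [0,0,0]},{"jaw": 0.1,"delta_pos": [0,0,0],"twist": [0,0,0]}]'

```text
time: 27.2
ee_pos: [0.5211, 0.2503, 0.0354]
eef_rot: [[0.988, 0.155, -0.0], [0.155, -0.988, 0.0], [0.0, -0.0, -1.0]]
ft_force: [0.3, 0.8, -1.1]
gripper_width: 0.0204
```

>>> play_rows --moves '[{"jaw": 0.1,"delta_pos": [0,0,1],"twist": [0,0,0]},{"jaw": 0.1,"delta_pos": [0,0,1],"twist": [0,0,0]},{"jaw": 0.1,"delta_pos": [0,0,0.8],"twist": [0,0,0]},{"jaw": 0.1,"delta_pos": [0,0,0],"twist": [0,0,0]},{"jaw": 0.1,"delta_pos": [0,0,0],"twist": [0,0,0]}]'

```text
time: 27.7
ee_pos: [0.5211, 0.2503, 0.0325]
eef_rot: [[0.988, 0.155, -0.0], [0.155, -0.988, 0.0], [-0.0, -0.0, -1.0]]
ft_force: [-0.1, -0.6, -1.2]
gripper_width: 0.0209
```

>>> play_rows --moves '[{"jaw": 0.1,"delta_pos": [0,0,0.7],"twist": [0,0,0]},{"jaw": 0.1,"delta_pos": [0,0,0],"twist": [0,0,0]},{"jaw": 0.1,"delta_pos": [0,0,0],"twist": [0,0,0]}]'

```text
time: 28.0
ee_pos: [0.5211, 0.2503, 0.032]
eef_rot: [[0.988, 0.155, 0.0], [0.155, -0.988, 0.0], [0.0, -0.0, -1.0]]
ft_force: [-1.3, -1.3, 4.7]
gripper_width: 0.0206
```

Contact at 0.0320 (4.7 N). Releasing.

>>> play_rows --moves '[{"jaw": 0.35,"delta_pos": [0,0,0],"twist": [0,0,0]},{"jaw": 0.45,"delta_pos": [0,0,0],"twist": [0,0,0]},{"jaw": 0.5,"delta_pos": [0,0,0],"twist": [0,0,0]},{"jaw": 0.5,"delta_pos": [0,0,0],"twist": [0,0,0]},{"jaw": 0.5,"delta_pos": [0,0,-10],"twist": [0,0,0]},{"jaw": 0.5,"delta_pos": [0,0,-20],"twist": [0,0,0]},{"jaw": 0.5,"delta_pos": [0,0,-30],"twist": [0,0,0]},{"jaw": 0.5,"delta_pos": [0,0,-40],"twist": [0,0,0]},{"jaw": 0.5,"delta_pos": [0,0,-40],"twist": [0,0,0]},{"jaw": 0.5,"delta_pos": [0,0,-20],"twist": [0,0,0]},{"jaw": 0.5,"delta_pos": [0,0,0],"twist": [0,0,0]},{"jaw": 0.5,"delta_pos": [0,0,0],"twist": [0,0,0]}]'

```text
time: 29.2
ee_pos: [0.521, 0.2503, 0.1921]
eef_rot: [[0.988, 0.155, 0.0], [0.155, -0.988, 0.0], [0.0, -0.0, -1.0]]
ft_force: [-0.3, -0.0, 0.5]
gripper_width: 0.0431
```

```bash
python3 go.py .520 -.3262 .112 -3; python3 cap.py wrist w13; python3 -c "
from h import *
print(handle('w13.npz','yellow',(200,60,320,330),1))
print(handle('w13.npz','blue',(320,60,420,330),1))"
```

```text
t 29.2 pos [0.521  0.2503 0.1921] yaw 8.9 w 0.0431 F [-0.3 -0.   0.5] tilt [0.0003 0.0004]
twist z 0.2077 local mm [ 29.2 575.8  80.1]
29.2 [0.521  0.2503 0.1921] yaw 8.9 tilt [0.0003 0.0004] w 0.0431181488594429 [-0.32 -0.    0.51] [-0.59  0.77  0.18  1.53 -0.17  0.86 -1.77]
(array([0.51830609, 0.25009907]), np.float32(9.407814), np.float64(0.10744971618079491), array([0.05483992, 0.05673425]), np.float64(0.021081370640657186))
(array([0.52847975, 0.18613839]), np.float32(9.273738), np.float64(0.10648170814955854), array([0.05456801, 0.05670395]), np.float64(0.02239643847526251))
```

View pics/w13.png

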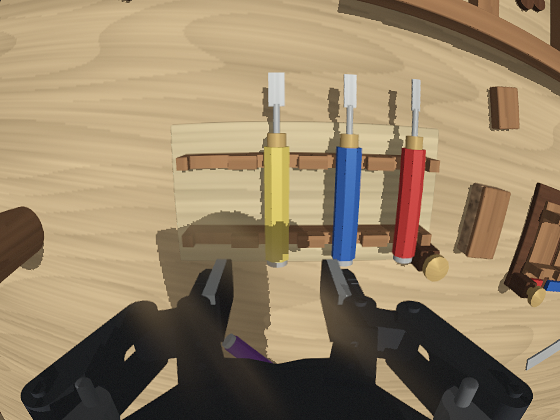

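Three are placed (yellow 277, blue 348, red 411), and all measure within 3 mm of target. Going to green.

>>> play_rows --moves '[{"jaw": 0.5,"delta_pos": [0,0,0],"twist": [0,0,0.1038]},{"jaw": 0.5,"delta_pos": [0,0,0],"twist": [0,0,0.1038]},{"jaw": 0.5,"delta_pos": [2,25,0],"twist": [0,0,0]},{"jaw": 0.5,"delta_pos": [1.7,36,0],"twist": [0,0,0]},{"jaw": 0.5,"delta_pos": [1.7,36,0],"twist": [0,0,0]},{"jaw": 0.5,"delta_pos": [1.7,36,0],"twist": [0,0,0]},{"jaw": 0.5,"delta_pos": [1.7,36,0],"twist": [0,0,0]},{"jaw": 0.5,"delta_pos": [1.7,36,0],"twist": [0,0,0]},{"jaw": 0.5,"delta_pos": [1.7,36,0],"twist": [0,0,0]},{"jaw": 0.5,"delta_pos": [1.7,36,0],"twist": [0,0,0]},{"jaw": 0.5,"delta_pos": [1.7,36,0],"twist": [0,0,0]},{"jaw": 0.5,"delta_pos": [1.7,36,0],"twist": [0,0,0]},{"jaw": 0.5,"delta_pos": [1.7,36,0],"twist": [0,0,0]},{"jaw": 0.5,"delta_pos": [1.7,36,0],"twist": [0,0,0]},{"jaw": 0.5,"delta_pos": [1.7,36,0],"twist": [0,0,0]},{"jaw": 0.5,"delta_pos": [1.7,36,0],"twist": [0,0,0]},{"jaw": 0.5,"delta_pos": [1.7,36,0],"twist": [0,0,0]},{"jaw": 0.5,"delta_pos": [1.7,36,0],"twist": [0,0,0]},{"jaw": 0.5,"delta_pos": [0.7,10.8,0],"twist": [0,0,0]},{"jaw": 0.5,"delta_pos": [0,0,0],"twist": [0,0,0]}]'

```text
time: 31.25
ee_pos: [0.5183, -0.3273, 0.1906]
eef_rot: [[0.999, -0.054, -0.002], [-0.054, -0.999, 0.001], [-0.002, -0.0, -1.0]]
ft_force: [1.0, 1.1, -0.3]
gripper_width: 0.0426
```

>>> play_rows --moves '[{"jaw": 0.5,"delta_pos": [0,0,30],"twist": [0,0,0]},{"jaw": 0.5,"delta_pos": [0,0,30],"twist": [0,0,0]},{"jaw": 0.5,"delta_pos": [0,0,20],"twist": [0,0,0]},{"jaw": 0.5,"delta_pos": [0,0,0],"twist": [0,0,0]},{"jaw": 0.5,"delta_pos": [0,0,0],"twist": [0,0,0]}]'

```text
time: 31.75
ee_pos: [0.5195, -0.3252, 0.1123]
eef_rot: [[0.999, -0.051, -0.0], [-0.051, -0.999, 0.0], [-0.0, -0.0, -1.0]]
ft_force: [-0.6, -0.9, 0.7]
gripper_width: 0.0425
```

```bash
python3 go.py .519 -.3262 .031 -3; python3 cap.py wrist w14; python3 -c "
from h import *
print(handle('w14.npz','green',(220,60,330,310),1))"
```

```text
t 31.75 pos [ 0.5195 -0.3252  0.1123] yaw -2.94 w 0.0425 F [-0.6 -0.9  0.7] tilt [-0.      0.0005]
twist z 0.0011 local mm [-0.5  1.  81.3]
31.75 [ 0.5195 -0.3252  0.1123] yaw -2.94 tilt [-0.      0.0005] w 0.042521323690719814 [-0.63 -0.95  0.68] [ 0.46  0.92  0.1   1.47 -0.12  0.76 -1.02]
(array([ 0.53732107, -0.32724166]), np.float32(-0.55766785), np.float64(0.06536449030936761), array([0.05491317, 0.05665662]), np.float64(0.02085104114881104))
```

View pics/w14.png

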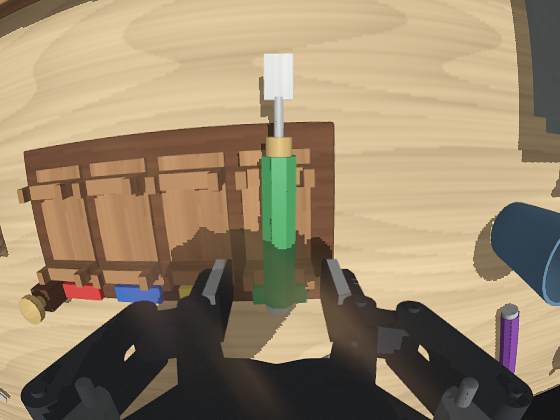

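Green is centred (px 279, 2 px right), with its blade tip at row 53 as before. I'll shift 1 mm, then grip.

>>> play_rows --moves '[{"jaw": 0.5,"delta_pos": [-0.5,1,20],"twist": [0,0,0]},{"jaw": 0.5,"delta_pos": [0,0,20],"twist": [0,0,0]},{"jaw": 0.5,"delta_pos": [0,0,20],"twist": [0,0,0]},{"jaw": 0.5,"delta_pos": [0,0,14],"twist": [0,0,0]},{"jaw": 0.5,"delta_pos": [0,0,7],"twist": [0,0,0]},{"jaw": 0.5,"delta_pos": [0,0,0],"twist": [0,0,0]},{"jaw": 0.5,"delta_pos": [0,0,0],"twist": [0,0,0]},{"jaw": 0.1,"delta_pos": [0,0,0],"twist": [0,0,0]},{"jaw": 0.1,"delta_pos": [0,0,0],"twist": [0,0,0]},{"jaw": 0.1,"delta_pos": [0,0,0],"twist": [0,0,0]},{"jaw": 0.1,"delta_pos": [0,0,0],"twist": [0,0,0]},{"jaw": 0.1,"delta_pos": [0,0,0],"twist": [0,0,0]},{"jaw": 0.1,"delta_pos": [0,0,0],"twist": [0,0,0]}]'

```text
time: 33.1
ee_pos: [0.519, -0.3273, 0.0317]
eef_rot: [[0.999, -0.052, 0.001], [-0.052, -0.999, -0.0], [0.001, 0.0, -1.0]]
ft_force: [-0.5, 1.7, 8.3]
gripper_width: 0.0208
```

>>> play_rows --moves '[{"jaw": 0.1,"delta_pos": [0,0,-10],"twist": [0,0,0]},{"jaw": 0.1,"delta_pos": [0,0,-20],"twist": [0,0,0]},{"jaw": 0.1,"delta_pos": [0,0,-30],"twist": [0,0,0]},{"jaw": 0.1,"delta_pos": [0,0,-40],"twist": [0,0,0]},{"jaw": 0.1,"delta_pos": [0,0,-30],"twist": [0,0,0]},{"jaw": 0.1,"delta_pos": [0,0,-10],"twist": [0,0,0]},{"jaw": 0.1,"delta_pos": [0,0,0],"twist": [0,0,0]}]'

```text
time: 33.8
ee_pos: [0.519, -0.3274, 0.1724]
eef_rot: [[0.999, -0.052, 0.002], [-0.052, -0.999, -0.001], [0.002, 0.001, -1.0]]
ft_force: [-0.6, 0.3, -1.3]
gripper_width: 0.0203
```

```bash
python3 go.py .5111 .3123 .17 8.9
```

```text
t 33.8 pos [ 0.519  -0.3274  0.1724] yaw -3.0 w 0.0203 F [-0.6  0.3 -1.3] tilt [ 0.0021 -0.0011]
twist z -0.2076 local mm [  91.2 -633.2    2.4]
```

>>> play_rows --moves '[{"jaw": 0.1,"delta_pos": [0,0,0],"twist": [0,0,-0.1038]},{"jaw": 0.1,"delta_pos": [0,0,0],"twist": [0,0,-0.1038]},{"jaw": 0.1,"delta_pos": [5,-25,0],"twist": [0,0,0]},{"jaw": 0.1,"delta_pos": [5.1,-36,0],"twist": [0,0,0]},{"jaw": 0.1,"delta_pos": [5.1,-36,0],"twist": [0,0,0]},{"jaw": 0.1,"delta_pos": [5.1,-36,0],"twist": [0,0,0]},{"jaw": 0.1,"delta_pos": [5.1,-36,0],"twist": [0,0,0]},{"jaw": 0.1,"delta_pos": [5.1,-36,0],"twist": [0,0,0]},{"jaw": 0.1,"delta_pos": [5.1,-36,0],"twist": [0,0,0]},{"jaw": 0.1,"delta_pos": [5.1,-36,0],"twist": [0,0,0]},{"jaw": 0.1,"delta_pos": [5.1,-36,0],"twist": [0,0,0]},{"jaw": 0.1,"delta_pos": [5.1,-36,0],"twist": [0,0,0]},{"jaw": 0.1,"delta_pos": [5.1,-36,0],"twist": [0,0,0]},{"jaw": 0.1,"delta_pos": [5.1,-36,0],"twist": [0,0,0]},{"jaw": 0.1,"delta_pos": [5.1,-36,0],"twist": [0,0,0]},{"jaw": 0.1,"delta_pos": [5.1,-36,0],"twist": [0,0,0]},{"jaw": 0.1,"delta_pos": [5.1,-36,0],"twist": [0,0,0]},{"jaw": 0.1,"delta_pos": [5.1,-36,0],"twist": [0,0,0]},{"jaw": 0.1,"delta_pos": [5.1,-36,0],"twist": [0,0,0]}]'

```text
time: 35.7
ee_pos: [0.5105, 0.2813, 0.1696]
eef_rot: [[0.988, 0.155, -0.002], [0.155, -0.988, -0.001], [-0.002, 0.001, -1.0]]
ft_force: [0.1, -0.4, -1.0]
gripper_width: 0.0204
```

>>> play_rows --moves '[{"jaw": 0.1,"delta_pos": [3,-18,0],"twist": [0,0,0]},{"jaw": 0.1,"delta_pos": [1.6,-14.2,0],"twist": [0,0,0]},{"jaw": 0.1,"delta_pos": [0,0,0],"twist": [0,0,0]},{"jaw": 0.1,"delta_pos": [0,0,0],"twist": [0,0,0]}]'

```text
time: 36.1
ee_pos: [0.5108, 0.3114, 0.1704]
eef_rot: [[0.988, 0.154, -0.001], [0.154, -0.988, -0.001], [-0.001, 0.001, -1.0]]
ft_force: [0.4, -0.3, -0.0]
gripper_width: 0.0206
```

```bash
python3 go.py .5111 .3123 .0345 8.9; python3 cap.py wrist w15
```

```text
t 36.1 pos [0.5108 0.3114 0.1704] yaw 8.85 w 0.0206 F [ 0.4 -0.3 -0. ] tilt [-0.0005 -0.001 ]
twist z -0.0009 local mm [  0.4  -0.9 135.9]
36.1 [0.5108 0.3114 0.1704] yaw 8.85 tilt [-0.0005 -0.001 ] w 0.02064537284560041 [ 0.41 -0.29 -0.04] [-0.7   0.83  0.21  1.48 -0.21  0.86 -1.84]
```

View pics/w15.png

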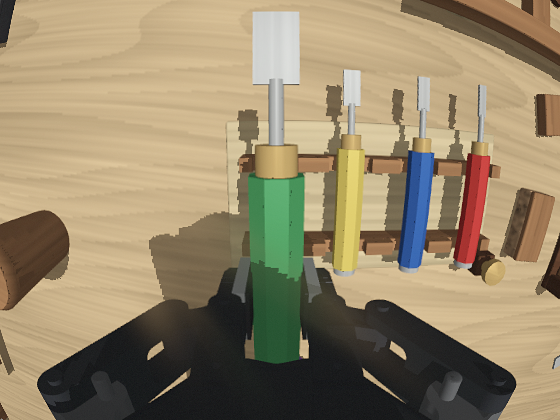

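Green (px 277) is over the last notch. The yellow, blue and red gouges stand at 349, 416 and 475.

>>> play_rows --moves '[{"jaw": 0.1,"delta_pos": [0,0,20],"twist": [0,0,0]},{"jaw": 0.1,"delta_pos": [0,0,30],"twist": [0,0,0]},{"jaw": 0.1,"delta_pos": [0,0,30],"twist": [0,0,0]},{"jaw": 0.1,"delta_pos": [0,0,25],"twist": [0,0,0]},{"jaw": 0.1,"delta_pos": [0,0,15],"twist": [0,0,0]},{"jaw": 0.1,"delta_pos": [0,0,8],"twist": [0,0,0]},{"jaw": 0.1,"delta_pos": [0,0,4],"twist": [0,0,0]},{"jaw": 0.1,"delta_pos": [0,0,2],"twist": [0,0,0]},{"jaw": 0.1,"delta_pos": [0,0,1],"twist": [0,0,0]},{"jaw": 0.1,"delta_pos": [0,0,0],"twist": [0,0,0]},{"jaw": 0.1,"delta_pos": [0,0,0],"twist": [0,0,0]}]'

```text
time: 37.25
ee_pos: [0.5109, 0.3127, 0.0363]
eef_rot: [[0.988, 0.155, 0.001], [0.155, -0.988, 0.0], [0.001, -0.0, -1.0]]
ft_force: [0.3, -0.3, 0.0]
gripper_width: 0.0205
```

>>> play_rows --moves '[{"jaw": 0.1,"delta_pos": [0,0,0.8],"twist": [0,0,0]},{"jaw": 0.1,"delta_pos": [0,0,0.8],"twist": [0,0,0]},{"jaw": 0.1,"delta_pos": [0,0,0],"twist": [0,0,0]},{"jaw": 0.1,"delta_pos": [0,0,0],"twist": [0,0,0]}]'

```text
time: 37.65
ee_pos: [0.5107, 0.3125, 0.0342]
eef_rot: [[0.988, 0.155, -0.0], [0.155, -0.988, 0.0], [-0.0, -0.0, -1.0]]
ft_force: [0.0, 0.3, -1.1]
gripper_width: 0.0204
```

>>> play_rows --moves '[{"jaw": 0.1,"delta_pos": [0,0,0.8],"twist": [0,0,0]},{"jaw": 0.1,"delta_pos": [0,0,0.8],"twist": [0,0,0]},{"jaw": 0.1,"delta_pos": [0,0,0.4],"twist": [0,0,0]},{"jaw": 0.1,"delta_pos": [0,0,0],"twist": [0,0,0]},{"jaw": 0.1,"delta_pos": [0,0,0],"twist": [0,0,0]}]'

```text
time: 38.15
ee_pos: [0.5108, 0.3125, 0.0322]
eef_rot: [[0.988, 0.155, -0.0], [0.155, -0.988, 0.0], [-0.0, -0.0, -1.0]]
ft_force: [-0.4, -0.5, -2.0]
gripper_width: 0.0209
```

>>> play_rows --moves '[{"jaw": 0.1,"delta_pos": [0,0,0.6],"twist": [0,0,0]},{"jaw": 0.1,"delta_pos": [0,0,0],"twist": [0,0,0]},{"jaw": 0.1,"delta_pos": [0,0,0],"twist": [0,0,0]}]'

```text
time: 38.45
ee_pos: [0.5108, 0.3125, 0.0318]
eef_rot: [[0.988, 0.155, 0.0], [0.155, -0.988, 0.0], [0.0, -0.0, -1.0]]
ft_force: [-0.7, -0.5, 2.6]
gripper_width: 0.0208
```

Contact (2.6 N at 0.0318). Releasing and backing off towards the robot so the rack is in full view.

>>> play_rows --moves '[{"jaw": 0.35,"delta_pos": [0,0,0],"twist": [0,0,0]},{"jaw": 0.45,"delta_pos": [0,0,0],"twist": [0,0,0]},{"jaw": 0.5,"delta_pos": [0,0,0],"twist": [0,0,0]},{"jaw": 0.5,"delta_pos": [0,0,0],"twist": [0,0,0]},{"jaw": 0.5,"delta_pos": [0,0,-10],"twist": [0,0,0]},{"jaw": 0.5,"delta_pos": [0,0,-20],"twist": [0,0,0]},{"jaw": 0.5,"delta_pos": [0,0,-30],"twist": [0,0,0]},{"jaw": 0.5,"delta_pos": [0,0,-40],"twist": [0,0,0]},{"jaw": 0.5,"delta_pos": [0,0,-40],"twist": [0,0,0]},{"jaw": 0.5,"delta_pos": [0,0,-40],"twist": [0,0,0]},{"jaw": 0.5,"delta_pos": [-20,30,-20],"twist": [0,0,0]},{"jaw": 0.5,"delta_pos": [-25,33,0],"twist": [0,0,0]},{"jaw": 0.5,"delta_pos": [-15,33,0],"twist": [0,0,0]},{"jaw": 0.5,"delta_pos": [0,0,0],"twist": [0,0,0]},{"jaw": 0.5,"delta_pos": [0,0,0],"twist": [0,0,0]},{"jaw": 0.5,"delta_pos": [0,0,0],"twist": [0,0,0]}]'

```text
time: 40.05
ee_pos: [0.4665, 0.2092, 0.2319]
eef_rot: [[0.988, 0.155, 0.0], [0.155, -0.988, 0.001], [0.0, -0.001, -1.0]]
ft_force: [0.3, -0.2, 0.3]
gripper_width: 0.0428
```

```bash
python3 cap.py wrist w16; python3 cap.py scene s16;  python3 - <<'E'
from h import *
psi=np.radians(8.9);R=np.array([[np.cos(psi),-np.sin(psi)],[np.sin(psi),np.cos(psi)]])
for c in ['red','blue','yellow','green']:
    r=handle('w16.npz',c,(120,40,450,260),1); print(c,'rack-local mid',(R.T@(r[0]-[.526,.2175])).round(4),'yaw-rel',round(float(r[1])-8.9,1),r[2].round(3),'ztop',r[3])
E
```

```text
40.05 [0.4665 0.2092 0.2319] yaw 8.94 tilt [0.0003 0.0007] w 0.042774638581795386 [ 0.29 -0.18  0.3 ] [-0.61  0.62  0.22  1.72 -0.18  0.82 -1.72]
40.1 [0.4664 0.2092 0.2317] yaw 8.96 tilt [0.     0.0004] w 0.042886226058421566 [0.01 0.02 0.68] [-0.61  0.62  0.22  1.72 -0.18  0.82 -1.72]
red rack-local mid [ 0.0008 -0.0947] yaw-rel 0.1 0.106 ztop [0.0544519  0.05685268]
blue rack-local mid [-0.001  -0.0314] yaw-rel 0.0 0.105 ztop [0.05479595 0.05688525]
yellow rack-local mid [-0.0009  0.0336] yaw-rel 0.1 0.106 ztop [0.05470112 0.0567662 ]
green rack-local mid [-0.0004  0.0963] yaw-rel 1.0 0.104 ztop [0.05450007 0.05674796]
```

View pics/w16.png

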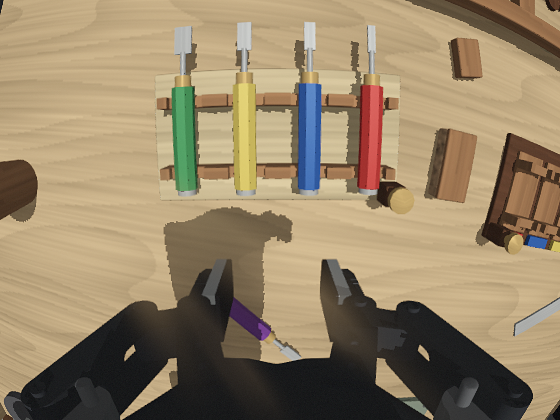

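View pics/s16.png

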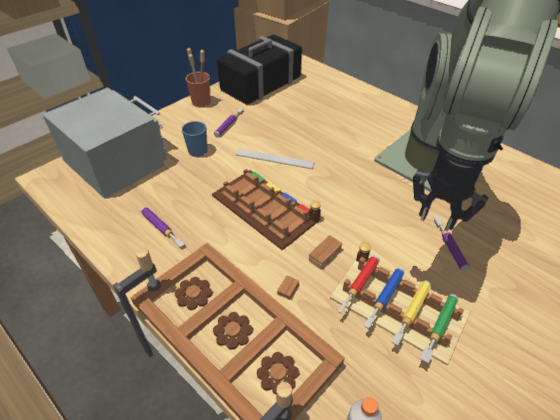

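The pictures show all four gouges lying in the rack. From the knob they run red (px 371), blue (310), yellow (245), green (184), and the stand is empty. Each measures within 2 mm of its notch centre.

```bash
python3 -c "
from plant import bot
print(bot.hand_in())"
```

```text
the job is handed in; nothing more can be done
None
```

All four gouges are in the pale rack, in the same order from the knob as on the stand: red, blue, yellow, green. I handed the job in at about 40 s of the 109 s allowed.

- **Placing:** I lowered each gouge in small steps until the wrist force showed contact (2–5 N), then released it. The highest force reading I saw was about 10 N, while gripping.
- **Final checks:** in the last wrist picture the handles are within 1 mm of centre along the rails' x axis and within 2 mm of their notch centres. They lie within 1° of the rack's direction, with their tops at 57 mm, as they should be. The last scene picture shows an empty stand and the gripper clear of everything.
- **Disagreements:** the top and wrist cameras differed by 1–3 mm, about what the calibration allows. I used the wrist values. While the arm hovered close, a few handle fits were off along the handle because of shadow or tab colour, so I ignored those values.

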